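Restart the tripped potter's wheel

ROBOT

A 6-joint arm with a two-finger parallel gripper is mounted at the origin on the work surface. World frame = base frame: x ahead of the robot, y to its left, z up, the work surface at z = 0. Lengths are in m, angles in rad, forces in N, time in s.
With the tool pointing down it reaches from about 0.35 to 0.975 m from the base axis. Payload 4.9 kg.
Tool frame: the origin (TCP) lies on the centre line of the jaws, within the pads' length; the fingertips stand 19 mm ahead of it and the grasp point (between the pads) is the TCP; z points along the fingers, y is the line along which they close (so a half turn about z gives the same grasp; the last joint's range is limited). The gripper opens to 85 mm and grips with 20 to 120 N. Pads are 22 mm wide; open, the fingers measure 114 mm over their backs; the gripper's body (76 mm by 85 mm) begins 54 mm behind the grasp point. The pads swing forward as they close: fully open they stand 13 mm farther back than shut.
Start: joints at [1.121, 0.053, 1.613, -0, 1.476, -0.119], TCP at [0.203, 0.591, 0.25] pointing down, gripper open.
Joint ranges: [-3.01, 3.01], [-1.01, 2.22], [0.06, 2.58], [-1.02, 4.17], [0.09, 2.62], [-3.14, 3.14]. Speed limits (rad/s): [2.57, 2.57, 3.14, 3.14, 3.14, 3.14].

INTERFACE

Orientations are given as a unit quaternion [w, x, y, z].
In Python, from plant import state, grab_frame, ticket, spotter gives the robot as it stands.
- The arm moves only by the tool apply_moves, never from a script. Its argument "series" is a list of rows, each an object of numbers: "jaw": the closure, from 0 (fully open) to 1 (shut); "dx", "dy", "dz": the shift along the tool's x, y, z in mm; "turn": the turn about the tool's z in rad. A call has 1 to 5 rows; each row is the pose to reach, as a shift and turn from the pose commanded when the call began, along the tool's axes at that moment; what a row does not reach only later rows make up. A row lasts 1/12 s, in which the tool goes at most 41.7 mm and 7.16 degrees, less where a joint would pass 70% of its speed; a pose out of reach is approached as far as the arm can. A call with a gripper value outside its range is refused whole. The fingers move at their own pace and stop on an object; the grip force is fixed at half the most. Time passes only in rows, so rows that repeat a pose let the fingers close. It gives the time, the measured TCP pose, the force, the opening and the grip force at its end, in the units of the state.
- state(): the state, without advancing time (a new reading comes with each control period).
- grab_frame(name): name is "side" or "top" or "wrist"; returns a dict with "pixels" (400x640x3 uint8, red, green, blue), "mtx" (3x3 intrinsics, pixels), "dist_coeffs" ([k1, k2, p1, p2, k3] as OpenCV has them; the pictures are not rectified), "camera_from_world" (4x4, takes a point from world to camera coordinates). Camera axes: x right, y down, z forward; pixel columns grow to the right and rows downward; lengths in m; the calibration is good to about 2 mm. A picture is of the moment at which its call begins. There is no depth.
- ticket.job_done(): hands the job in; it is judged then, once.
Trained networks look in a picture, given as the dict that the camera call returned (one of the last four; its "shot" number tells which), for a name from the list of things; names that differ only in an ending like _2 or _b are one class to them, and where a whole thing is asked for, a point or a joint stands for the part that bears it (a point fixed in the world has none). Each returns a list of dicts, best first, with "conf" (0 to 1); they miss things now and then, are a little off and sometimes report something else, mostly with a low value. They report only what shows in the picture. A call takes as long as a camera call. They do not tell look-alikes from the thing itself.
- spotter.outline_of(picture, target): "region" (400x640 bool, what is visible of it) and "extent" ([left, top, right, bottom] in pixels, round what is visible of it).
The state is a dict: "time": time; "joint_pos": joint angles; "joint_vel": joint speeds; "joint_efforts": joint torques, N m; "tool_pos": TCP position; "tool_rot": TCP orientation; "contact_force": force on the tool from outside, world axes, zero at the start; "ft_torque": the same for the moment, N m; "gripper_width": opening from 0.0 (shut) to 1.0 (fully open); "grasp_force": force on a finger pad.
Only numpy, scipy, OpenCV 4.12 (cv2) and the standard library are available. Lean on these libraries where they do the work, as an engineer would, in place of code of your own. Each camera call takes 0.05 s, during which the arm holds its last target. There are 200 camera calls.

TASK

The potter's wheel has tripped out. On its control desk, first swing the speed lever until it lies in line with the index pointer beside it; then take the stylus from the rack, use its tip to press the reset button at the bottom of the slanting guard collar fully in, and hang the stylus back upright in its empty hole in the rack. The lever must stay in line with the pointer; do not shift the pointer or disturb the bowl, the cup or the other rack tool.

Things in the scene. Friction and masses are not known exactly. Their poses are not given: they have to be found in the camera images.
- desk: Grey steel control desk of the wheel, fixed, 140 (x) x 260 (y) x 104 mm high. Origin: centre of its underside on the table; z up. Its +y half has a face sloping down towards +y with the guard collar and reset button on it; its -y half is a 66 mm high box with the speed lever and the index pointer on top.
- collar_mouth (a point): Centre of the open mouth of the aluminium guard collar, a round tube (outside diameter 44 mm, bore 20 mm) standing square on the sloping face. Its z axis points out of the mouth along the bore, 38 degrees from vertical, leaning towards the desk's +y side. The button's face lies 35 mm inside, along -z; fingers do not fit in.
- reset_button_top (a point): Centre of the face of the black spring reset button, 18 mm diameter, at the bottom of the collar's bore; z points out along the bore. It springs back when released.
- reset_button (a joint): How far the reset button is pressed in: 0 out, 0.006 m fully in. Starts to move at about 1.5 N, fully in at 5 N.
- speed_lever (a joint): Angle of the speed lever: 0 upright, positive leaning to the desk's +x side, range -0.8 to 0.8 rad. It turns about an axis along the desk's y through lever_hinge with about 0.12 N m of friction and stays where it is left.
- lever_knob (a point): Centre of the black ball knob, 30 mm diameter, at the end of the speed lever, a 10 mm steel rod; 110 mm from the hinge. Its z axis points along the lever, from hinge to knob.
- lever_hinge (a point): Point on the lever's hinge axis in the plane of the lever, 68 mm above the table; does not move. The axis runs along the desk's y.
- index_pointer (a joint): Angle of the index pointer, measured about the same axis and from the same zero as the speed lever: the lever is in line with it when both angles are equal. Stiff; it is not to be moved.
- pointer_tip (a point): Tip of the index pointer, a flat steel arrow 5 mm thick reaching 82 mm from the hinge axis, in a plane 29 mm from the lever's towards the desk's -y, in front of a notched aluminium disc. Its z axis points along the arrow, from the hinge outwards.
- stylus: Stylus hanging upright in a rack hole, 166 mm long, 60 g. Origin: the tip of its steel point, at the lower end, 20 mm above the table; z along it, up to the handle. From the tip: 8 mm diameter rod to 55 mm, widening to 18 mm diameter at 66 mm, 18 mm shank to 90 mm, wooden collar 44 mm wide from 90 to 96 mm which rests on the rack, plain wooden handle 18 mm diameter to 166 mm.
- rack: Wooden tool rack, fixed: base 110 x 220 mm, top board 80 (x) x 200 (y) x 12 mm with its upper side 110 mm above the table, open at front and back. Origin: centre of its underside; y along the row of two holes.
- hole_a (a point): Centre of the +y hole of the rack, 28 mm diameter, at the upper side of the top board. The stylus hangs in hole a or hole b, the stamp in the other.
- hole_b (a point): Centre of the -y hole of the rack, 28 mm diameter, at the upper side of the top board, 100 mm from hole_a.
- stamp: The other rack tool, a wooden stamp with a thick 20 mm shank below, a 44 mm collar from 80 to 86 mm and a 36 mm ball on top, 142 mm long overall. Origin: its lower end; z up. Leave alone.
- wheel: Small table-top potter's wheel, fixed: grey housing 200 x 200 mm with a 200 mm aluminium disc whose top is 82 mm above the table. Origin: centre of its underside.
- bowl: Raw clay bowl on the wheel's disc, 150 mm wide, 75 mm high. Origin: centre of its underside. Leave alone.
- cup: White cup, 72 mm wide, 95 mm high, standing on the table beyond the desk. Origin: centre of its underside. Leave alone.
There are look-alikes about, which are no part of the job. What is shaped like the stylus but yellow is not meant.

How it is judged:
By the outcome, as a careful person would: the job done as asked, in the order asked, and still so for the second after the job is handed in, with the robot touching nothing.
It also fails if it takes over 64 s, if anything falls off the work surface, if the arm or the gripper's body presses on something with over 40 N, if the wrist force passes 120 N, or if a joint passes its speed limit or range.

## Working session

There is one attempt and no reset: what is moved stays moved. The work goes in short steps, Python scripts to look and compute and a tool call to move; the robot and the scene stay as the last step left them, time stands still between calls to the robot, and variables do not carry over. Pictures are saved under pics/ and viewed, at most 10 in all, crops included, and the job is handed in when it is done.

Besides the shell and the picture viewer there is one more tool, called after "Emit:" as a command line: name --argument value ..., lists and objects as JSON in quotes. apply_moves: Moves the arm, as the interface text tells. Its arguments: {"type":"object","properties":{"series":{"type":"array","items":{"type":"object","properties":{"jaw":{"type":"number"},"dx":{"type":"number"},"dy":{"type":"number"},"dz":{"type":"number"},"turn":{"type":"number"}}}}},"required":["series"]}

```bash
mkdir -p pics; ls
python3 - <<'E'
from plant import state, grab_frame
import cv2,numpy as np
s=state();print({k:np.round(v,3).tolist() for k,v in s.items()})
ims=[]
for n in["side","top"]:
    f=grab_frame(n);cv2.imwrite(f"pics/{n}0.png",f["pixels"][:,:,::-1])
    M=np.linalg.inv(f["camera_from_world"]);print(n,np.round(M,3).tolist(),np.round(f["mtx"],1).tolist(),f["dist_coeffs"])
E
```

```text
pics
{'time': 0.0, 'joint_pos': [1.121, 0.053, 1.614, -0.0, 1.476, -0.119], 'joint_vel': [0.0, -0.0, -0.001, 0.0, -0.0, -0.002], 'joint_efforts': [0.002, -39.367, -37.018, -0.0, 0.007, 0.0], 'tool_pos': [0.203, 0.591, 0.249], 'tool_rot': [-0.0, 0.165, 0.986, -0.001], 'contact_force': [-0.444, 0.153, -0.838], 'ft_torque': [-0.047, -0.0, -0.013], 'grasp_force': 0.0, 'gripper_width': 1.001}
side [[-0.932, -0.253, 0.259, 0.369], [-0.362, 0.673, -0.644, 0.702], [-0.011, -0.694, -0.719, 0.84], [0.0, 0.0, 0.0, 1.0]] [[428.2, 0.0, 321.1], [0.0, 428.2, 201.0], [0.0, 0.0, 1.0]] [-0.03784761  0.          0.          0.          0.        ]
top [[0.062, -0.978, 0.2, 0.413], [-0.998, -0.06, 0.013, 0.092], [-0.0, -0.2, -0.98, 1.203], [0.0, 0.0, 0.0, 1.0]] [[509.1, 0.0, 318.3], [0.0, 509.1, 207.0], [0.0, 0.0, 1.0]] [-0.01124523  0.          0.          0.          0.        ]
```

View pics/side0.png

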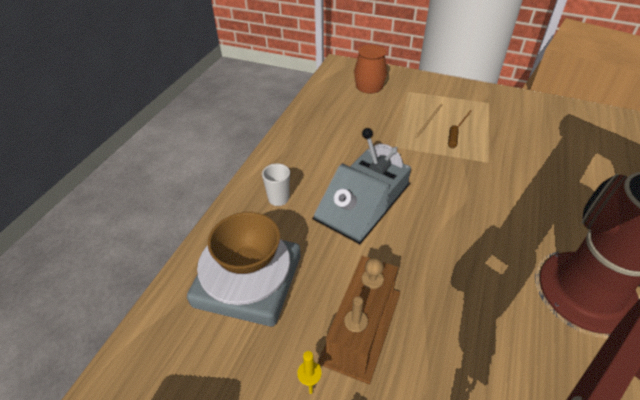

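View pics/top0.png

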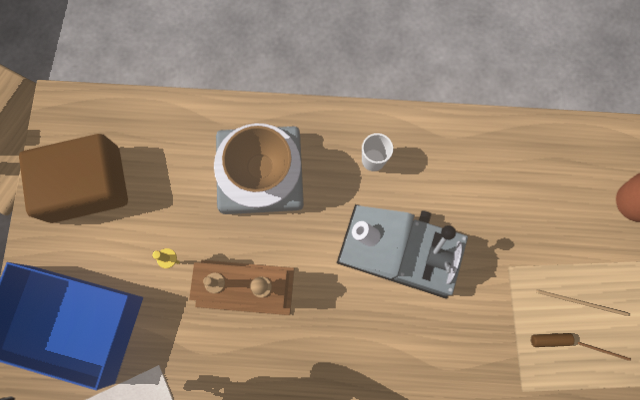

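```bash
cat > h.py <<'E'
import numpy as np,cv2
from plant import state,grab_frame,ticket,spotter
from scipy.spatial.transform import Rotation as R
def proj(f,P):
    P=np.atleast_2d(np.asarray(P,float));T=f["camera_from_world"]
    return cv2.projectPoints(P,cv2.Rodrigues(T[:3,:3])[0],T[:3,3],f["mtx"],np.asarray(f["dist_coeffs"]))[0][:,0]
def ray(f,px):
    u=cv2.undistortPoints(np.array([[px]],float),f["mtx"],np.asarray(f["dist_coeffs"]))[0,0]
    M=np.linalg.inv(f["camera_from_world"]);d=M[:3,:3]@[u[0],u[1],1]
    return M[:3,3],d/np.linalg.norm(d)
def atz(f,px,z):
    o,d=ray(f,px);return o+d*(z-o[2])/d[2]
def tri(obs):
    A=0;b=0;
    for f,px in obs:
        o,d=ray(f,px);Q=np.eye(3)-np.outer(d,d);A=A+Q;b=b+Q@o
    p=np.linalg.solve(A,b)
    return p,[np.linalg.norm(proj(f,p)[0]-px).round(1) for f,px in obs]
def save(f,name,ext=None,s=1):
    im=f["pixels"][:,:,::-1]
    if ext: im=im[ext[1]:ext[3],ext[0]:ext[2]]
    cv2.imwrite("pics/"+name,cv2.resize(im,None,fx=s,fy=s,interpolation=cv2.INTER_CUBIC))
def st():
    s=state();return np.array(s["tool_pos"]),R.from_quat(np.array(s["tool_rot"])[[1,2,3,0]])
E
python3 - <<'E'
from h import *
F={n:grab_frame(n) for n in("side","top")}
for t in["lever_knob","speed_lever","index_pointer","reset_button","desk","stylus","stamp","rack"]:
    c={}
    for n,f in F.items():
        for o in spotter.outline_of(f,t)[:2]:
            ys,xs=np.where(o["region"]);print(t,n,round(o["conf"],2),np.round(o["extent"]),xs.mean().round(1),ys.mean().round(1),len(xs))
            c.setdefault(n,(xs.mean(),ys.mean()))
    if len(c)==2: print("  ",tri([(F[n],c[n]) for n in c]))
s=F["side"];save(s,"s1.png",(300,110,430,250),4)
t=F["top"];save(t,"t1.png",(330,195,480,305),5)
E
```

```text
lever_knob side 0.59 [362. 130. 378. 161.] 369.5 140.8 202
lever_knob top 0.59 [434. 226. 456. 255.] 445.2 235.9 231
   (array([ 0.58087301, -0.16321201,  0.14894542]), [np.float64(0.5), np.float64(0.6)])
speed_lever side 0.73 [332. 189. 358. 208.] 345.2 199.5 345
speed_lever side 0.45 [362. 128. 379. 162.] 369.6 141.5 217
speed_lever top 0.55 [436. 227. 456. 251.] 445.5 235.5 206
speed_lever top 0.54 [203. 273. 225. 294.] 214.2 282.0 326
   (array([ 0.64842704, -0.23934337, -0.17172307]), [np.float64(4.1), np.float64(5.0)])
index_pointer side 0.47 [386. 145. 397. 162.] 391.7 152.6 63
index_pointer side 0.16 [319. 255. 400. 386.] 361.3 326.2 5153
index_pointer top 0.67 [222. 123. 291. 191.] 256.3 157.7 3629
index_pointer top 0.35 [331. 203. 467. 298.] 403.5 248.7 8130
   (array([0.54096036, 0.20249146, 0.45823613]), [np.float64(60.5), np.float64(61.0)])
desk side 0.83 [314. 134. 410. 247.] 363.5 191.9 5738
desk side 0.16 [362. 126. 380. 164.] 370.1 143.1 230
desk top 0.73 [335. 205. 467. 298.] 403.5 248.7 7979
   (array([ 0.56648622, -0.09581147,  0.02920296]), [np.float64(0.3), np.float64(0.4)])
stylus side 0.97 [295. 353. 320. 395.] 309.0 371.2 652
stylus side 0.8 [345. 296. 367. 331.] 356.7 317.0 497
stylus top 0.91 [151. 246. 178. 268.] 165.7 257.2 348
stylus top 0.87 [205. 275. 223. 292.] 214.2 282.3 295
   (array([0.50640005, 0.43052797, 0.09774642]), [np.float64(0.1), np.float64(0.1)])
stamp side 0.85 [365. 257. 385. 290.] 373.1 272.9 536
stamp top 0.63 [251. 275. 272. 299.] 260.6 285.9 350
   (array([0.4565068 , 0.21531849, 0.13104038]), [np.float64(0.2), np.float64(0.2)])
rack side 0.62 [315. 258. 402. 382.] 361.2 325.9 5102
rack top 0.75 [187. 259. 299. 314.] 243.2 286.8 3974
   (array([0.45683995, 0.26950246, 0.00943907]), [np.float64(0.1), np.float64(0.1)])
```

View pics/s1.png

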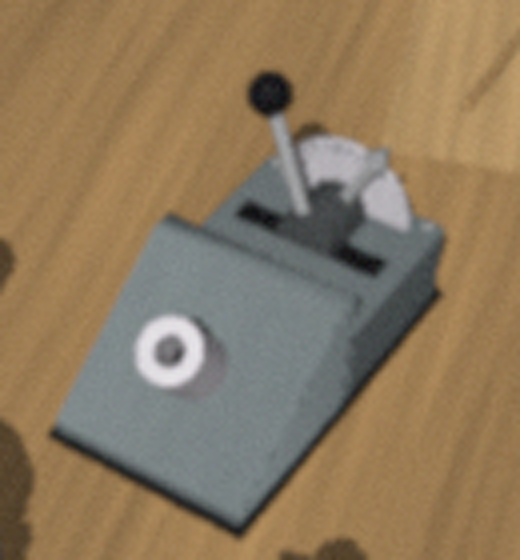

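View pics/t1.png

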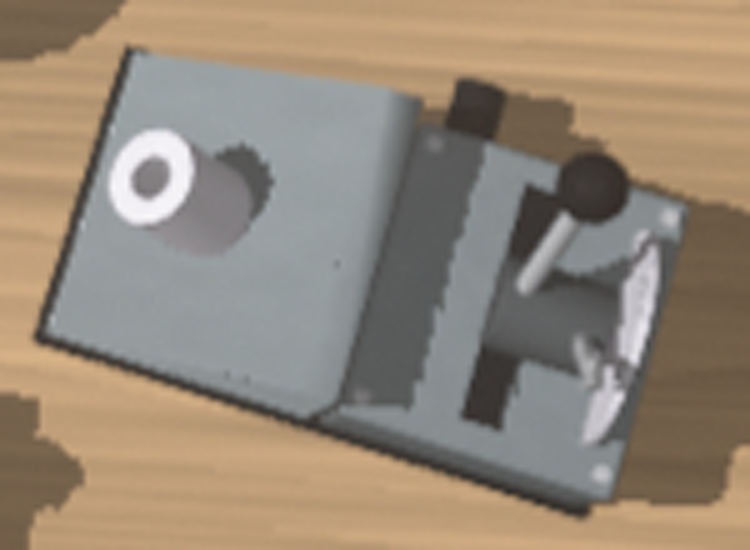

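Run:
```python
from h import *
from scipy.optimize import least_squares
S=grab_frame("side");T=grab_frame("top")
print("mouth",tri([(S,(342.5,197.7)),(T,(360.2,230.6))]))
print("knob",tri([(S,(367.5,133.2)),(T,(448.6,232.4))]))
print("ptip",tri([(S,(395.2,148.7)),(T,(446,264))]))
c=[(S,(312.5,218),(70,130)),(S,(359.5,243.2),(-70,130)),(S,(410,183),(-70,-130)),(T,(338,263),(-70,130)),(T,(355.6,204.6),(70,130)),(T,(447,297.6),(-70,-130))]
for f,p,l in c: print(l,atz(f,p,0))
def res(q):
    r=R.from_euler("z",q[2])
    return np.concatenate([proj(f,r.apply([l[0]/1e3,l[1]/1e3,0])+[q[0],q[1],0])[0]-p for f,p,l in c])
q=least_squares(res,[.57,-.1,-.2]);print(q.x,res(q.x).round(1))
y=q.x
r=R.from_euler("z",y[2])
for n,p in [("mouth",tri([(S,(342.5,197.7)),(T,(360.2,230.6))])[0]),("knob",tri([(S,(367.5,133.2)),(T,(448.6,232.4))])[0]),("ptip",tri([(S,(395.2,148.7)),(T,(446,264))])[0])]:
    print(n,r.inv().apply(p-[y[0],y[1],0]).round(4))
```

```text
mouth (array([0.59088718, 0.0112925 , 0.10042316]), [np.float64(0.2), np.float64(0.3)])
knob (array([ 0.58668401, -0.16484744,  0.1702425 ]), [np.float64(0.1), np.float64(0.1)])
ptip (array([ 0.51808533, -0.16870453,  0.13798589]), [np.float64(2.6), np.float64(3.2)])
(70, 130) [0.67073403 0.01573079 0.        ]
(-70, 130) [5.29760593e-01 5.22738617e-02 1.11022302e-16]
(-70, -130) [ 0.46170098 -0.20511232  0.        ]
(-70, 130) [ 5.26023894e-01  5.26346995e-02 -2.22044605e-16]
(70, 130) [0.66918172 0.01780969 0.        ]
(-70, -130) [ 0.46119391 -0.20517166  0.        ]
[ 0.56444044 -0.09274826 -0.25624275] [ 2.1  0.4  0.2 -0.4 -1.1  0.8  0.9 -1.5  1.   1.7 -1.9 -1.2]
mouth [-0.0008  0.1073  0.1004]
knob [ 0.0398 -0.0641  0.1702]
ptip [-0.0256 -0.0852  0.138 ]
```

```bash
cat >> h.py <<'E'
DX,DY,DYAW=0.5644,-0.0927,-0.2562
RD=R.from_euler("z",DYAW)
def d2w(l): return RD.apply(l)+[DX,DY,0]
def w2d(p): return RD.inv().apply(np.asarray(p)-[DX,DY,0])
def go(target,yaxis=None):
    "tool-axis shift in mm to world target; turn so that tool y is along yaxis (mod pi)"
    p,r=st();d=r.inv().apply(np.asarray(target)-p)*1e3;t=None
    if yaxis is not None:
        v=r.inv().apply(yaxis);t=np.arctan2(-v[0],v[1]);t=(t+np.pi/2)%np.pi-np.pi/2
    print("shift",d.round(1),"turn",t)
E
python3 - <<'E'
from h import *
f=grab_frame("wrist");p,r=st()
M=np.linalg.inv(f["camera_from_world"])
print("cam in tool",r.inv().apply(M[:3,3]-p).round(3),(r.inv().as_matrix()@M[:3,:3]).round(2).tolist(),f["mtx"].round(0).tolist())
print(r.as_matrix().round(3).tolist())
go(d2w([0.0,-.03,.32]),RD.apply([1,0,0]))
E
```

```text
cam in tool [ 0.069  0.    -0.123] [[-0.0, -0.96, -0.28], [1.0, -0.0, -0.0], [0.0, -0.28, 0.96]] [[342.0, 0.0, 322.0], [0.0, 342.0, 202.0], [0.0, 0.0, 1.0]]
[[-0.946, 0.325, -0.0], [0.325, 0.946, 0.0], [0.0, 0.0, -1.0]]
shift [-566.2 -559.3  -69.7] turn 1.496209063743283
```

Emit:
apply_moves --series '[{"dx": -142, "dy": -140, "dz": -70, "jaw": 0}, {"dx": -142, "dy": -140, "dz": -70, "jaw": 0}, {"dx": -142, "dy": -140, "dz": -70, "jaw": 0}, {"dx": -142, "dy": -140, "dz": -70, "jaw": 0}, {"dx": -142, "dy": -140, "dz": -70, "jaw": 0}]'

```text
invalid input at $.series[0]: expected keys jaw, dx, dy, dz, turn
```

Emit:
apply_moves --series '[{"dx": -142, "dy": -140, "dz": 0, "jaw": 0}, {"dx": -142, "dy": -140, "dz": 0, "jaw": 0}, {"dx": -142, "dy": -140, "dz": 0, "jaw": 0}, {"dx": -142, "dy": -140, "dz": 0, "jaw": 0}, {"dx": -142, "dy": -140, "dz": 0, "jaw": 0}]'

```text
invalid input at $.series[0]: expected keys jaw, dx, dy, dz, turn
```

Emit:
apply_moves --series '[{"dx": -142, "dy": -140, "dz": 0, "jaw": 0}, {"dx": -142, "dy": -140, "dz": 0, "jaw": 0}, {"dx": -142, "dy": -140, "dz": 0, "jaw": 0}, {"dx": -142, "dy": -140, "dz": 0, "jaw": 0}, {"dx": -142, "dy": -140, "dz": 0, "jaw": 0}]'

```text
invalid input at $.series[0]: expected keys jaw, dx, dy, dz, turn
```

Emit:
apply_moves --series '[{"dx": -140, "dy": -139, "dz": 0, "jaw": 0, "turn": 0.12}, {"dx": -140, "dy": -139, "dz": 0, "jaw": 0, "turn": 0.24}, {"dx": -140, "dy": -139, "dz": 0, "jaw": 0, "turn": 0.36}, {"dx": -140, "dy": -139, "dz": 0, "jaw": 0, "turn": 0.48}, {"dx": -140, "dy": -139, "dz": 0, "jaw": 0, "turn": 0.6}]'

```text
time: 1.57
tool_pos: [0.291, 0.4118, 0.2503]
tool_rot: [0.0, 0.452, 0.892, -0.0]
contact_force: [0.4, -0.0, 1.1]
gripper_width: 1.002
grasp_force: 0.0
```

Emit:
apply_moves --series '[{"turn": 0.12, "jaw": 0}, {"turn": 0.24, "jaw": 0}, {"turn": 0.36, "jaw": 0}, {"turn": 0.48, "jaw": 0}, {"turn": 0.6, "jaw": 0}]'

```text
invalid input at $.series[0]: expected keys jaw, dx, dy, dz, turn
```

Emit:
apply_moves --series '[{"turn": 0.12, "jaw": 0}, {"turn": 0.24, "jaw": 0}, {"turn": 0.296, "jaw": 0}, {"turn": 0.296, "jaw": 0}]'

```text
invalid input at $.series[0]: expected keys jaw, dx, dy, dz, turn
```

Run:
```python
from h import *
f=grab_frame("wrist");save(f,"w1.png")
print(st()[0],st()[1].as_matrix().round(3).tolist(),state()["time"],np.round(state()["joint_pos"],2))
go(d2w([0.0,-.03,.32]),RD.apply([1,0,0]))
```

```text
[0.29282913 0.40886696 0.25028584] [[-0.586, 0.81, 0.002], [0.81, 0.586, -0.003], [-0.004, -0.0, -1.0]] 1.6167 [ 0.8  -0.24  1.89 -0.    1.5   0.18]
shift [-584.9  -96.9  -67.3] turn 0.8820870647315093
```

View pics/w1.png

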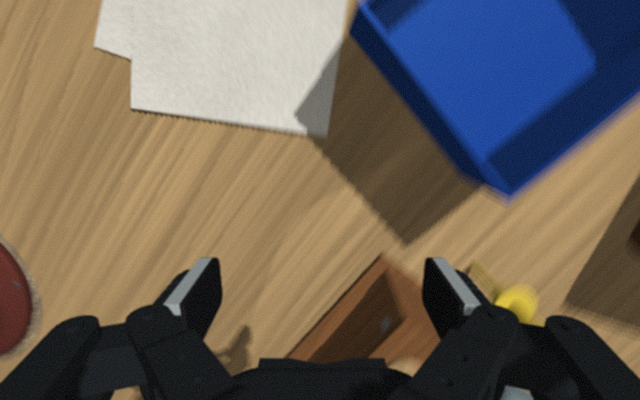

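Emit:
apply_moves --series '[{"dx": -195, "dy": -32, "dz": -67, "jaw": 0, "turn": 0}, {"dx": -195, "dy": -32, "dz": -67, "jaw": 0, "turn": 0}, {"dx": -195, "dy": -32, "dz": -67, "jaw": 0, "turn": 0}, {"dx": -195, "dy": -32, "dz": -67, "jaw": 0, "turn": 0}, {"dx": -195, "dy": -32, "dz": -67, "jaw": 0, "turn": 0}]'

```text
time: 2.03
tool_pos: [0.3812, 0.2373, 0.3182]
tool_rot: [0.0, 0.448, 0.894, 0.0]
contact_force: [1.1, 0.6, -0.1]
gripper_width: 1.001
grasp_force: 0.0
```

Emit:
apply_moves --series '[{"dx": -195, "dy": -32, "dz": 0, "jaw": 0, "turn": 0}, {"dx": -195, "dy": -32, "dz": 0, "jaw": 0, "turn": 0}, {"dx": -195, "dy": -32, "dz": 0, "jaw": 0, "turn": 0}, {"dx": -195, "dy": -32, "dz": 0, "jaw": 0, "turn": 0}, {"dx": -195, "dy": -32, "dz": 0, "jaw": 0, "turn": 0}]'

```text
time: 2.45
tool_pos: [0.4726, 0.0606, 0.3175]
tool_rot: [0.001, 0.45, 0.893, -0.0]
contact_force: [-0.3, -0.1, 0.1]
gripper_width: 1.0
grasp_force: 0.0
```

Emit:
apply_moves --series '[{"dx": -195, "dy": -32, "dz": 0, "jaw": 0, "turn": 0.12}, {"dx": -195, "dy": -32, "dz": 0, "jaw": 0, "turn": 0.24}, {"dx": -195, "dy": -32, "dz": 0, "jaw": 0, "turn": 0.36}, {"dx": -195, "dy": -32, "dz": 0, "jaw": 0, "turn": 0.48}, {"dx": -195, "dy": -32, "dz": 0, "jaw": 0, "turn": 0.6}]'

```text
time: 2.87
tool_pos: [0.5633, -0.1152, 0.3171]
tool_rot: [0.0, 0.696, 0.718, -0.0]
contact_force: [0.4, -0.3, 0.6]
gripper_width: 1.001
grasp_force: 0.0
```

Emit:
apply_moves --series '[{"dx": 0, "dy": 0, "dz": 0, "turn": 0.12, "jaw": 0}, {"dx": 0, "dy": 0, "dz": 0, "turn": 0.24, "jaw": 0}, {"dx": 0, "dy": 0, "dz": 0, "turn": 0.282, "jaw": 0}, {"dx": 0, "dy": 0, "dz": 0, "turn": 0.282, "jaw": 0}]'

```text
time: 3.2
tool_pos: [0.5626, -0.1125, 0.3171]
tool_rot: [-0.0, 0.788, 0.616, -0.0]
contact_force: [0.1, -0.3, 0.4]
gripper_width: 1.001
grasp_force: 0.0
```

Run:
```python
from h import *
f=grab_frame("wrist");save(f,"w2.png")
print(st()[0],st()[1].as_matrix().round(3).tolist(),state()["time"],np.round(state()["joint_pos"],2))
go(d2w([0.0,-.03,.32]),RD.apply([1,0,0]))
h=d2w([0,-.064,.068])
print("knob",proj(f,d2w([.041,-.064,.17])),"mouth",proj(f,d2w([0,.1073,.1])))
```

```text
[ 0.56252647 -0.11222511  0.31714325] [[0.239, 0.971, -0.0], [0.971, -0.239, 0.0], [0.0, -0.0, -1.0]] 3.25 [-0.33 -0.1   1.65 -0.    1.59 -0.09]
shift [-10.6  -3.3  -2.9] turn 0.015224012669536435
knob [[364.38882803 243.64626988]] mouth [[318.93338887  39.87322516]]
```

View pics/w2.png

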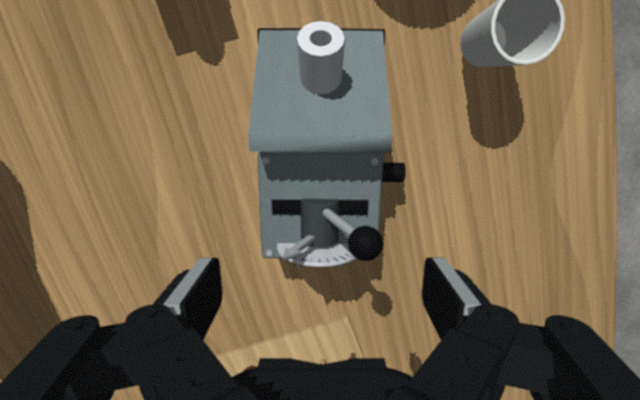

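Run:
```python
from h import *
f=grab_frame("wrist");S=grab_frame("side")
P=lambda r,a,y: d2w([r*np.sin(a),y,.068+r*np.cos(a)])
im=cv2.resize(f["pixels"][190:280,250:400,::-1],None,fx=4,fy=4,interpolation=cv2.INTER_CUBIC)
ims=cv2.resize(S["pixels"][120:180,350:420,::-1],None,fx=6,fy=6,interpolation=cv2.INTER_CUBIC)
for a,c in((-.3,(0,0,255)),(-.4,(0,255,0)),(-.5,(255,0,0))):
    for g,I,o,k in((f,im,(250,190),4),(S,ims,(350,120),6)):
        q=((proj(g,np.array([P(.03,a,-.093),P(.082,a,-.093)]))-o+.5)*k).astype(int)
        cv2.line(I,q[0].tolist(),q[1].tolist(),c,1)
a=.38
for g,I,o,k in((f,im,(250,190),4),(S,ims,(350,120),6)):
        q=((proj(g,np.array([P(.03,a,-.064),P(.11,a,-.064)]))-o+.5)*k).astype(int)
        cv2.line(I,q[0].tolist(),q[1].tolist(),(0,255,255),1)
H=max(im.shape[0],ims.shape[0]);
o=np.zeros((im.shape[0]+0,im.shape[1],3),np.uint8)
c=np.zeros((720,600,3),np.uint8);c[:360]=im;c[360:,:420]=ims
cv2.imwrite("pics/ov.png",c[:600] if False else cv2.resize(c,(500,600)))
```

```text
(no output)
```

View pics/ov.png

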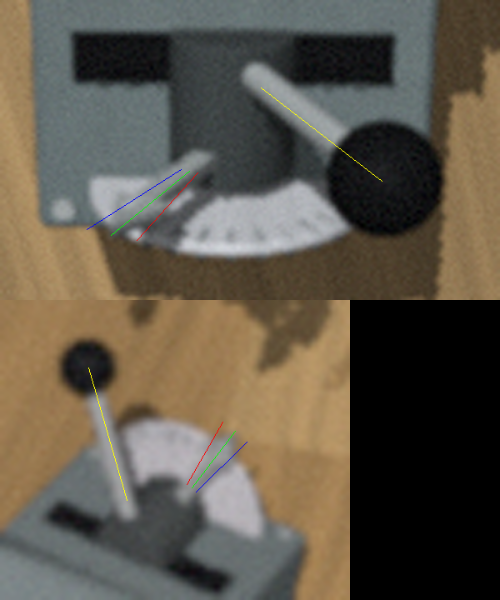

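Run:
```python
from h import *
go(d2w([.041,-.0625,.176]),RD.apply([1,0,0]))
for a in (.38,.2,0,-.2,-.42): print(a,np.round([110*np.sin(a),110*np.cos(a)],1))
```

```text
shift [-43.9  37.3 141.3] turn 0.015610992812601143
0.38 [ 40.8 102.2]
0.2 [ 21.9 107.8]
0 [  0. 110.]
-0.2 [-21.9 107.8]
-0.42 [-44.9 100.4]
```

Emit:
apply_moves --series '[{"dx": -44, "dy": 37.3, "dz": 0, "turn": 0.0156, "jaw": 0}, {"dx": -44, "dy": 37.3, "dz": 20, "turn": 0.0156, "jaw": 0}, {"dx": -44, "dy": 37.3, "dz": 60, "turn": 0.0156, "jaw": 0}, {"dx": -44, "dy": 37.3, "dz": 100, "turn": 0.0156, "jaw": 0}, {"dx": -44, "dy": 37.3, "dz": 141, "turn": 0.0156, "jaw": 0}]'

```text
time: 3.77
tool_pos: [0.5887, -0.1641, 0.1757]
tool_rot: [0.001, 0.792, 0.611, 0.001]
contact_force: [0.5, -0.1, -0.9]
gripper_width: 1.001
grasp_force: 0.0
```

Emit:
apply_moves --series '[{"dx": 0, "dy": 0, "dz": 0, "turn": 0, "jaw": 0.5}, {"dx": 0, "dy": 0, "dz": 0, "turn": 0, "jaw": 0.6}, {"dx": 0, "dy": 0, "dz": 0, "turn": 0, "jaw": 0.7}, {"dx": 0, "dy": 0, "dz": 0, "turn": 0, "jaw": 0.7}, {"dx": 0, "dy": 0, "dz": 0, "turn": 0, "jaw": 0.7}]'

```text
time: 4.18
tool_pos: [0.5903, -0.1645, 0.1807]
tool_rot: [0.003, 0.792, 0.611, 0.002]
contact_force: [-0.7, 0.7, 3.3]
gripper_width: 0.315
grasp_force: 51.6
```

Run:
```python
from h import *
s=state();print(w2d(s["tool_pos"]),s["contact_force"],s["gripper_width"],s["grasp_force"],s["time"])
```

```text
[ 0.04326127 -0.0628641   0.18074188] [-0.72174225  0.72193986  3.33376341] 0.31500723106470846 51.64103865623474 4.1833
```

Emit:
apply_moves --series '[{"dx": 0, "dy": -8, "dz": -2, "turn": 0, "jaw": 0.7}, {"dx": 0, "dy": -16, "dz": -4, "turn": 0, "jaw": 0.7}, {"dx": 0, "dy": -25, "dz": -6, "turn": 0, "jaw": 0.7}, {"dx": 0, "dy": -33, "dz": -7, "turn": 0, "jaw": 0.7}, {"dx": 0, "dy": -41, "dz": -7.8, "turn": 0, "jaw": 0.7}]'

```text
time: 4.6
tool_pos: [0.555, -0.1555, 0.1932]
tool_rot: [0.01, 0.792, 0.611, 0.006]
contact_force: [7.2, 5.6, 18.6]
gripper_width: 0.317
grasp_force: 52.7
```

Emit:
apply_moves --series '[{"dx": 0, "dy": -11, "dz": 0.5, "turn": 0, "jaw": 0.7}, {"dx": 0, "dy": -22, "dz": 2.2, "turn": 0, "jaw": 0.7}, {"dx": 0, "dy": -33, "dz": 5, "turn": 0, "jaw": 0.7}, {"dx": 0, "dy": -45, "dz": 9.6, "turn": 0, "jaw": 0.7}, {"dx": 0, "dy": -45, "dz": 9.6, "turn": 0, "jaw": 0.7}]'

```text
time: 5.02
tool_pos: [0.5047, -0.1446, 0.181]
tool_rot: [0.004, 0.792, 0.611, -0.002]
contact_force: [-10.2, -0.4, 18.4]
gripper_width: 0.312
grasp_force: 59.6
```

Run:
```python
from h import *
s=state();print(w2d(s["tool_pos"]),s["contact_force"],s["gripper_width"],s["grasp_force"],s["time"])
S=grab_frame("side");T=grab_frame("top")
kn=[spotter.outline_of(f,"lever_knob") for f in(S,T)]
print([(o["conf"],o["extent"]) for k in kn for o in k])
a=cv2.resize(S["pixels"][110:200,330:430],None,fx=5,fy=5,interpolation=2)
b=cv2.resize(T["pixels"][200:300,400:480],None,fx=4.5,fy=4.5,interpolation=2)
cv2.imwrite("pics/g.png",np.hstack([a[:450],b[:450,:290]])[:,:,::-1])
```

```text
[-0.04457085 -0.06531183  0.18096304] [-10.24971968  -0.39241934  18.43999299] 0.311925565275175 59.64985370635986 5.0167
[(0.5, [380.5, 140.0, 401.7, 163.1]), (0.16, [185.1, 238.2, 303.5, 325.9])]
```

View pics/g.png

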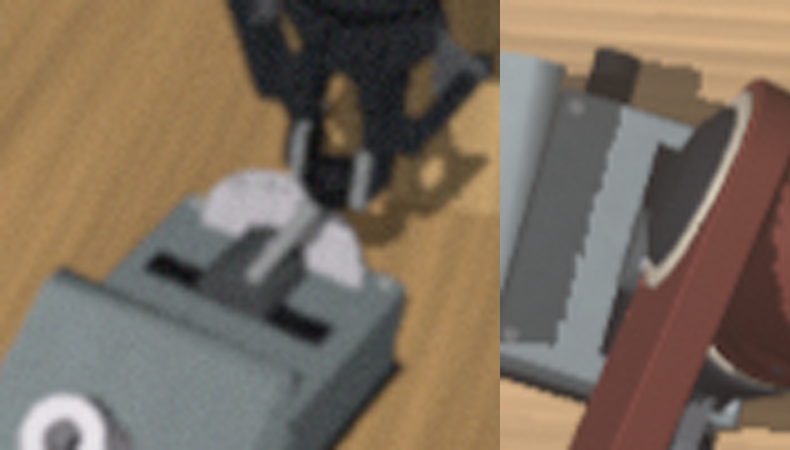

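Emit:
apply_moves --series '[{"dx": 0, "dy": 0, "dz": 0, "turn": 0, "jaw": 0.4}, {"dx": 0, "dy": 0, "dz": 0, "turn": 0, "jaw": 0.2}, {"dx": 0, "dy": 0, "dz": 0, "turn": 0, "jaw": 0}, {"dx": 0, "dy": 0, "dz": -40, "turn": 0, "jaw": 0}, {"dx": 0, "dy": 0, "dz": -80, "turn": 0, "jaw": 0}]'

```text
time: 5.63
tool_pos: [0.503, -0.1407, 0.2517]
tool_rot: [-0.004, 0.792, 0.611, -0.002]
contact_force: [2.5, -0.4, 1.3]
gripper_width: 0.989
grasp_force: 0.0
```

Emit:
apply_moves --series '[{"dx": 20, "dy": 15, "dz": -20, "turn": 0, "jaw": 0}, {"dx": 20, "dy": 15, "dz": -20, "turn": 0, "jaw": 0}]'

```text
time: 5.8
tool_pos: [0.5286, -0.1258, 0.2816]
tool_rot: [0.005, 0.792, 0.611, 0.004]
contact_force: [0.6, -1.2, 0.9]
gripper_width: 1.003
grasp_force: 0.0
```

```bash
cat > lev.py <<'E'
from h import *
import sys
f=grab_frame("wrist");S=grab_frame("side")
P=lambda r,a,y: d2w([r*np.sin(a),y,.068+r*np.cos(a)])
k=6
c=proj(f,P(.07,-.3,-.08))[0].astype(int);o=c-[60,45]
I=cv2.resize(f["pixels"][max(o[1],0):o[1]+90,o[0]:o[0]+120,::-1],None,fx=k,fy=k,interpolation=2)
cv2.imwrite("pics/"+sys.argv[1],I)
print("origin",o,"scale",k,w2d(st()[0]),state()["time"])
# back-project a wrist pixel onto plane y=const (desk): angle
def ang(f,px,y):
    og,d=ray(f,px);n=RD.apply([0,1,0]);p0=d2w([0,y,0])
    p=w2d(og+d*((p0-og)@n)/(d@n));return p.round(4),np.arctan2(p[0],p[2]-.068).round(3),np.hypot(p[0],p[2]-.068).round(4)
if __name__=="__main__":
    for a in(-.5,-.45,-.4,-.35):print(a,"knob",proj(f,P(.11,a,-.0625))[0],"tip",proj(f,P(.082,a,-.0915))[0])
    for g,n in((f,"wrist"),(S,"side")):
        for q in spotter.outline_of(g,"lever_knob")[:1]:print(n,q["conf"],q["extent"])
E
python3 lev.py w3.png
```

```text
origin [265 192] scale 6 [-0.02941842 -0.0421513   0.27545138] 5.9
-0.5 knob [283.20028986 230.71209349] tip [303.12141621 252.45992716]
-0.45 knob [289.47225047 231.89702527] tip [307.39196233 253.37496976]
-0.4 knob [296.04829604 232.97990296] tip [311.82661049 254.20591928]
-0.35 knob [302.90007807 233.95199346] tip [316.40833511 254.947588  ]
wrist 0.71 [272.8, 197.7, 342.9, 252.6]
side 0.77 [380.3, 139.7, 401.1, 162.5]
```

View pics/w3.png

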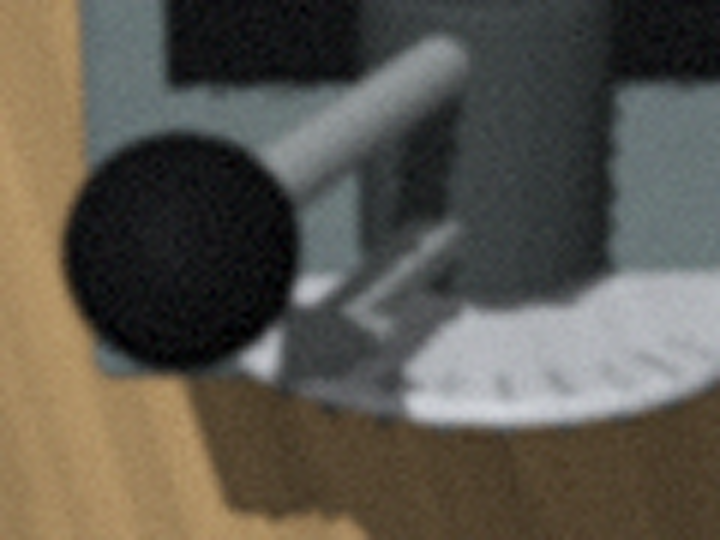

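```bash
cat > pt.py <<'E'
from h import *
f=grab_frame("wrist");S=grab_frame("side");T=grab_frame("top")
print("knob now",[w2d(tri(o)[0]).round(4) for o in ([(f,(295.3,233.7)),(S,(390.7,151.1))],)],tri([(f,(295.3,233.7)),(S,(390.7,151.1))])[1])
# rebuild the frame of w2.png
p,r=st();C=np.linalg.inv(f["camera_from_world"]);B=np.eye(4);B[:3,:3]=r.as_matrix();B[:3,3]=p
TC=np.linalg.inv(B)@C
r2=np.array([[.239,.971,0],[.971,-.239,0],[0,0,-1]]);B2=np.eye(4);B2[:3,:3]=r2;B2[:3,3]=[0.56252647,-0.11222511,0.31714325]
f2=dict(f);f2["camera_from_world"]=np.linalg.inv(B2@TC)
E
cat > p1.py <<'E'
from pt import *
P=lambda r,a,y: d2w([r*np.sin(a),y,.068+r*np.cos(a)])
rd=lambda n:cv2.imread("pics/"+n)
pan=[]
for g,I,o in((f2,rd("w2.png"),(268,228)),(S,rd("side0.png"),(373,136)),(T,rd("top0.png"),(430,240)),(S,S["pixels"][:,:,::-1],(373,136))):
    k=10;J=cv2.resize(I[o[1]:o[1]+30,o[0]:o[0]+40],None,fx=k,fy=k,interpolation=cv2.INTER_CUBIC)
    J=cv2.convertScaleAbs(J,alpha=1.2)
    for a,c in((-.36,(0,0,255)),(-.42,(0,255,0)),(-.48,(255,0,0))):
        for rr in(.045,.082):
            q=((proj(g,P(rr,a,-.089))[0]-o+.5)*k).astype(int);cv2.circle(J,q.tolist(),2,c,-1)
    pan.append(J)
cv2.imwrite("pics/pan.png",np.vstack([np.hstack(pan[:2]),np.hstack(pan[2:])]))
E
python3 p1.py
```

```text
knob now [array([-0.0428, -0.059 ,  0.1573])] [np.float64(12.9), np.float64(3.8)]
```

View pics/pan.png

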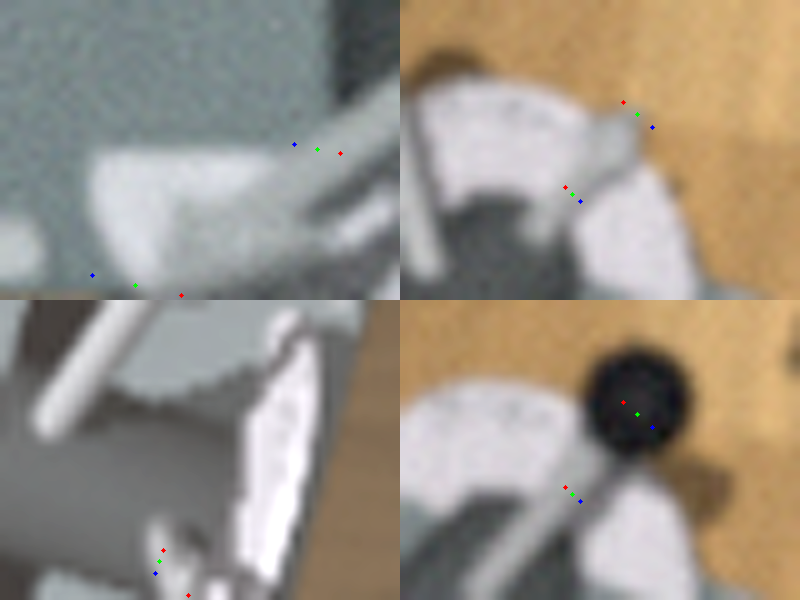

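```bash
cat > p2.py <<'E'
from pt import *
P=lambda r,a,y: d2w([r*np.sin(a),y,.068+r*np.cos(a)])
A=np.arange(-.72,-.1,.04);Rr=np.arange(.036,.089,.004)
for g,I,n in((S,cv2.imread("pics/side0.png"),"side"),(f2,cv2.imread("pics/w2.png"),"w2")):
    G=np.array([[P(r,a,-.089) for a in A] for r in Rr]).reshape(-1,3)
    q=proj(g,G).astype(np.float32).reshape(len(Rr),len(A),2)
    v=cv2.remap(I.astype(np.float32),q[...,0],q[...,1],cv2.INTER_LINEAR)
    print(n,"luma(blue)");print("      ",*[f"{a:4.2f}"[1:] for a in A])
    for r,row in zip(Rr,v): print(f"{r*1e3:4.0f} ",*[f"{x[0]:4.0f}" for x in row])
E
python3 p2.py
```

```text
knob now [array([-0.0429, -0.059 ,  0.1573])] [np.float64(13.0), np.float64(3.9)]
side luma(blue)
       0.72 0.68 0.64 0.60 0.56 0.52 0.48 0.44 0.40 0.36 0.32 0.28 0.24 0.20 0.16 0.12
  36   169  160  153  144  135  127  129  137  145  149  151  152  155  158  154  152
  40   187  184  180  172  155  141  137  137  144  152  158  167  175  178  178  177
  44   186  185  184  177  162  144  136  138  144  152  165  175  183  187  183  182
  48   180  182  185  179  164  147  133  138  146  155  166  175  181  182  182  180
  52   187  181  180  179  167  148  136  139  145  156  168  177  181  183  183  181
  56   186  184  185  178  164  142  135  140  148  157  167  174  178  178  181  182
  60   185  184  184  175  157  136  134  148  152  159  165  171  174  175  174  169
  64   184  183  184  173  154  138  142  154  154  149  158  167  176  181  179  175
  68   161  164  174  173  153  138  145  155  154  149  147  160  173  176  174  170
  72   105  113  126  132  123  113  130  150  155  142  126  130  133  134  129  125
  76    82   78   86   91   86   86  104  129  139  121
[... 893 characters left out ...]
54  101   86
  60   178  184  185  182  178  180  169  150  146  137  102  113  166  151   91   85
  64   142  182  185  184  178  154  156  149  152  143  134  131  164  120   83   95
  68   115  119  165  187  186  178  149  152  149  146  137  117  119   97   87  140
  72   114  116  114  132  178  190  170  141  145  143  125  102   82   87   92  174
  76   126  136  121  111  115  152  182  155  140  128  107   83   82   80   99  178
  80   111  142  164  153  109  114  127  160  130  111   93   73   81   87   80  165
  84    97  110  145  164  139  102  101   83  100   93  138  126   92   89   86  163
  88   100  100  108  116  116   86   87   85   46   73   72  133   89  104  105  201
```

```bash
cat > p3.py <<'E'
from h import *
from scipy import ndimage
S=grab_frame("side");f=grab_frame("wrist")
Y=-.0625
P=lambda r,a,y: d2w([r*np.sin(a),y,.068+r*np.cos(a)])
def ang(f,px,y):
    og,d=ray(f,px);n=RD.apply([0,1,0]);p0=d2w([0,y,0])
    p=w2d(og+d*((p0-og)@n)/(d@n));return p.round(4),"ang",np.arctan2(p[0],p[2]-.068).round(3),"r",np.hypot(p[0],p[2]-.068).round(4)
obs={}
for n,g,I,box in(("side0",S,cv2.imread("pics/side0.png"),(355,120,382,145)),("side",S,S["pixels"][:,:,::-1],(385,133,412,158)),("wrist",f,f["pixels"][:,:,::-1],None)):
    if box is None:
        c=proj(f,P(.11,-.4,Y))[0].astype(int);box=(*(c-30),*(c+30))
    m=I[box[1]:box[3],box[0]:box[2]].max(2)<60
    m=cv2.morphologyEx(m.astype(np.uint8),cv2.MORPH_OPEN,np.ones((5,5)))
    L,k=ndimage.label(m);s=[(L==i+1).sum() for i in range(k)];i=int(np.argmax(s))+1
    (x,y),rad=cv2.minEnclosingCircle(np.argwhere(L==i)[:,::-1].astype(np.float32))
    cy,cx=ndimage.center_of_mass(L==i);px=(cx+box[0],cy+box[1]);obs[n]=(g,px)
    print(n,np.round(px,1),"circ",x+box[0],y+box[1],rad,ang(g,px,Y))
p,e=tri([obs["side"],obs["wrist"]]);print("tri",w2d(p).round(4),e)
A=np.arange(-.8,.0,.01)
for n,g,I,y,rs in(("rod side",S,S["pixels"],Y,np.arange(.045,.09,.005)),("rod wrist",f,f["pixels"],Y,np.arange(.045,.09,.005))):
    for r in rs:
        q=proj(g,[P(r,a,y) for a in A]).astype(np.float32)
        v=cv2.remap(I.astype(np.float32),q[None,:,0],q[None,:,1],1)[0].mean(1)
        if abs(r-.06)<.001 or abs(r-.08)<.001: print(n,r.round(3),v[::4].astype(int))
print(w2d(st()[0]),state()["time"])
E
python3 p3.py
```

```text
side0 [367.1 133. ] circ 367.192307472229 133.192307472229 4.7310261726379395 (array([ 0.0405, -0.0625,  0.1715]), 'ang', np.float64(0.373), 'r', np.float64(0.1112))
side [396.  145.9] circ 396.0 146.0 5.000100135803223 (array([-0.0441, -0.0625,  0.1686]), 'ang', np.float64(-0.413), 'r', np.float64(0.1098))
wrist [302.4 235.2] circ 302.57647132873535 235.47058868408203 20.892841339111328 (array([-0.0433, -0.0625,  0.1704]), 'ang', np.float64(-0.4), 'r', np.float64(0.1112))
tri [-0.0435 -0.0637  0.1675] [np.float64(0.0), np.float64(0.1)]
rod side 0.06 [155 168 173 159 137 105  77  70 100 123 141 139 131 127 132 147 160 170
 178 180]
rod side 0.08 [181 178 181 183 184 174 143 104  98 124 141 148 168 180 180 175 170 168
 171 172]
rod wrist 0.06 [105 110 111 110 113 111 115 121 143 144 138 123  96  70  45  30  32  50
  64  63]
rod wrist 0.08 [107 109  68  21  19  22  21  20  15  38 121 105  78  86  57  33  34  54
  63  62]
[-0.03022159 -0.04279636  0.27394087] 6.4
```

Run:
```python
from h import *
S=grab_frame("side");T=grab_frame("top")
p,e=tri([(S,(356.7,317)),(T,(214.2,282.3))]);print(p,e)
for z in(.11,.186): print(atz(T,(214.2,282.3),z),atz(S,(356.7,299),z))
go([p[0],p[1]-.02,.30])
```

```text
[0.45808439 0.31439447 0.12277542] [np.float64(0.1), np.float64(0.1)]
[0.45843093 0.31700257 0.11      ] [0.47184053 0.27065576 0.11      ]
[0.45525193 0.30134991 0.186     ] [0.46117664 0.3155875  0.186     ]
shift [ 390.  -171.5  -25.7] turn None
```

Emit:
apply_moves --series '[{"dx": 195, "dy": -70, "dz": -26, "turn": 0, "jaw": 0}, {"dx": 195, "dy": -70, "dz": -26, "turn": 0, "jaw": 0}, {"dx": 195, "dy": -70, "dz": -26, "turn": 0, "jaw": 0}, {"dx": 195, "dy": -70, "dz": -26, "turn": 0, "jaw": 0}, {"dx": 195, "dy": -70, "dz": -26, "turn": 0, "jaw": 0}]'

```text
time: 6.92
tool_pos: [0.5061, 0.0812, 0.3008]
tool_rot: [0.0, 0.792, 0.61, 0.0]
contact_force: [1.1, -1.2, -0.1]
gripper_width: 1.002
grasp_force: 0.0
```

Emit:
apply_moves --series '[{"dx": 175, "dy": -101, "dz": 0, "turn": 0, "jaw": 0}, {"dx": 175, "dy": -101, "dz": 0, "turn": 0, "jaw": 0}, {"dx": 175, "dy": -101, "dz": 0, "turn": 0, "jaw": 0}, {"dx": 175, "dy": -101, "dz": 0, "turn": 0, "jaw": 0}, {"dx": 175, "dy": -101, "dz": 0, "turn": 0, "jaw": 0}]'

```text
time: 7.33
tool_pos: [0.4524, 0.2769, 0.3006]
tool_rot: [-0.0, 0.792, 0.611, 0.0]
contact_force: [1.2, 0.8, 0.3]
gripper_width: 0.998
grasp_force: 0.0
```

Emit:
apply_moves --series '[{"dx": 0, "dy": 0, "dz": 0, "turn": 0, "jaw": 0}, {"dx": 0, "dy": 0, "dz": 0, "turn": 0, "jaw": 0}]'

```text
time: 7.5
tool_pos: [0.4528, 0.276, 0.3003]
tool_rot: [0.0, 0.791, 0.612, -0.0]
contact_force: [0.7, -1.0, 0.7]
gripper_width: 0.999
grasp_force: 0.0
```

```bash
cat > sty.py <<'E'
from h import *
from scipy.optimize import least_squares
f=grab_frame("wrist")
for t in("stylus","stamp","rack"):
    for o in spotter.outline_of(f,t)[:2]:
        ys,xs=np.where(o["region"]);print(t,round(o["conf"],2),np.round(o["extent"],1),xs.mean().round(1),ys.mean().round(1),len(xs))
def cyl(f,x,y):
    "mask points of the upright stylus above the board"
    pts=[]
    th=np.linspace(0,2*np.pi,24)
    for r,z in((.009,.116),(.009,.186),(.022,.110),(.022,.116)):
        pts+= [(x+r*np.cos(t),y+r*np.sin(t),z) for t in th]
    q=proj(f,pts);return np.r_[q.min(0),q.max(0)]
print("pred",cyl(f,.458,.315).round(1),st()[0],state()["time"])
E
python3 sty.py
```

```text
stylus 0.95 [289.4 115.8 342.6 163.5] 315.7 136.7 1823
stylus 0.75 [309.6   0.  361.3  20.3] 335.9 8.2 749
stamp 0.42 [289.3 115.4 343.6 161.8] 316.1 136.3 1827
rack 0.8 [257.3  67.2 389.1 288.3] 327.4 169.0 14650
rack 0.17 [576.8 282.8 638.4 366.7] 612.1 319.4 3316
pred [290.8 114.  340.  164. ] [0.45398061 0.27346808 0.30032974] 7.7
```

Run:
```python
from h import *
go([.4585,.3145,.155])
```

```text
shift [ 40.9  -6.2 145.3] turn None
```

Emit:
apply_moves --series '[{"dx": 41, "dy": -6.2, "dz": 0, "turn": 0, "jaw": 0}, {"dx": 41, "dy": -6.2, "dz": 30, "turn": 0, "jaw": 0}, {"dx": 41, "dy": -6.2, "dz": 65, "turn": 0, "jaw": 0}, {"dx": 41, "dy": -6.2, "dz": 65, "turn": 0, "jaw": 0}, {"dx": 41, "dy": -6.2, "dz": 65, "turn": 0, "jaw": 0}]'

```text
time: 8.12
tool_pos: [0.4572, 0.3141, 0.2331]
tool_rot: [-0.0, 0.793, 0.61, -0.003]
contact_force: [0.1, 0.1, 0.8]
gripper_width: 1.002
grasp_force: 0.0
```

```bash
sed -i 's/^print("pred".*/print("pred",cyl(f,.4585,.3145).round(1),st()[0],state()["time"])/' sty.py; python3 sty.py; python3 -c "
from h import *
go([.4585,.3145,.155])"
```

```text
stylus 0.97 [313.5   0.  378.2  53.3] 346.3 24.8 2857
stylus 0.94 [294.1 171.9 356.2 248.1] 322.7 203.1 3358
stamp 0.76 [323.4 287.6 381.8 361.1] 353.3 324.1 3381
rack 0.78 [251.4 100.2 407.6 365.2] 333.1 218.3 20053
pred [292.8 170.3 352.8 253.6] [0.45940559 0.31581417 0.23841565] 8.3167
shift [-1.8 -0.8 83.4] turn None
```

Emit:
apply_moves --series '[{"dx": -1, "dy": 0.5, "dz": 30, "turn": 0, "jaw": 0}, {"dx": -1, "dy": 0.5, "dz": 60, "turn": 0, "jaw": 0}, {"dx": -1, "dy": 0.5, "dz": 81, "turn": 0, "jaw": 0}, {"dx": -1, "dy": 0.5, "dz": 81, "turn": 0, "jaw": 0}, {"dx": -1, "dy": 0.5, "dz": 81, "turn": 0, "jaw": 0}]'

```text
time: 8.73
tool_pos: [0.4584, 0.3146, 0.155]
tool_rot: [-0.0, 0.792, 0.61, -0.0]
contact_force: [0.2, -0.7, 0.2]
gripper_width: 1.003
grasp_force: 0.0
```

```bash
sed -i 's/^print("pred".*/print("pred",cyl(f,.4585,.3145).round(1),st()[0],state()["time"])/' sty.py; python3 sty.py; python3 -c "
from h import *
go([.4585,.3145,.155]);print(state()['contact_force'])"
```

```text
stylus 0.97 [311.6   0.  400.2  35.6] 354.5 14.6 2328
stylus 0.66 [278.5 199.2 362.  347.8] 320.4 265.2 8501
stamp 0.59 [525.3  68.3 637.3 341.8] 594.0 198.5 23069
stamp 0.41 [354.2 355.2 363.  360.9] 360.0 356.9 21
rack 0.86 [217.2  98.4 423.4 375.8] 326.9 228.7 28621
pred [277.4 201.4 362.9 357. ] [0.4597704  0.31541568 0.15740531] 8.9333
shift [-1.2 -1.   2.4] turn None
[-0.66592246 -0.34321086 -0.10189574]
```

Emit:
apply_moves --series '[{"dx": 0, "dy": 0, "dz": 0, "turn": 0, "jaw": 0.5}, {"dx": 0, "dy": 0, "dz": 0, "turn": 0, "jaw": 0.7}, {"dx": 0, "dy": 0, "dz": 0, "turn": 0, "jaw": 0.85}, {"dx": 0, "dy": 0, "dz": 0, "turn": 0, "jaw": 0.85}, {"dx": 0, "dy": 0, "dz": 0, "turn": 0, "jaw": 0.85}]'

```text
time: 9.35
tool_pos: [0.4582, 0.3147, 0.1544]
tool_rot: [0.0, 0.792, 0.61, 0.0]
contact_force: [0.4, 0.1, -0.3]
gripper_width: 0.298
grasp_force: 0.0
```

Emit:
apply_moves --series '[{"dx": 0, "dy": 0, "dz": 0, "turn": 0, "jaw": 0.85}, {"dx": 0, "dy": 0, "dz": 0, "turn": 0, "jaw": 0.85}, {"dx": 0, "dy": 0, "dz": 0, "turn": 0, "jaw": 0.85}]'

```text
time: 9.6
tool_pos: [0.4583, 0.3147, 0.1544]
tool_rot: [-0.0, 0.792, 0.61, 0.0]
contact_force: [-0.3, 0.4, 0.6]
gripper_width: 0.193
grasp_force: 58.4
```

```bash
python3 -c "
from h import *
go([.4585,.3145,.155]);s=state();print(s['contact_force'],s['grasp_force'],s['gripper_width'],s['tool_pos'])
f=grab_frame('wrist')
for o in spotter.outline_of(f,'stylus')[:3]:print(o['conf'],o['extent'])"
```

```text
shift [-0.1  0.3 -0.6] turn None
[-0.29552387  0.44939933  0.62529524] 58.42171669006348 0.19349559675988237 [0.45825403 0.31471054 0.15443613]
0.74 [312.2, 0.0, 400.6, 35.0]
0.55 [277.4, 199.6, 365.9, 351.2]
```

Emit:
apply_moves --series '[{"dx": 0, "dy": 0, "dz": -30, "turn": 0, "jaw": 0.85}, {"dx": 0, "dy": 0, "dz": -65, "turn": 0, "jaw": 0.85}, {"dx": 0, "dy": 0, "dz": -105, "turn": 0, "jaw": 0.85}, {"dx": 0, "dy": 0, "dz": -145, "turn": 0, "jaw": 0.85}, {"dx": 0, "dy": 0, "dz": -180, "turn": 0, "jaw": 0.85}]'

```text
time: 10.12
tool_pos: [0.4581, 0.3146, 0.3368]
tool_rot: [0.0, 0.792, 0.61, 0.001]
contact_force: [0.5, 0.0, -0.2]
gripper_width: 0.193
grasp_force: 58.5
```

Emit:
apply_moves --series '[{"dx": 0, "dy": 0, "dz": 0, "turn": 0, "jaw": 0.85}, {"dx": 0, "dy": 0, "dz": 0, "turn": 0, "jaw": 0.85}]'

```text
time: 10.28
tool_pos: [0.4592, 0.3151, 0.3376]
tool_rot: [0.001, 0.792, 0.61, 0.003]
contact_force: [-0.9, 0.0, -1.0]
gripper_width: 0.192
grasp_force: 58.5
```

Run:
```python
from h import *
s=state();print(s['contact_force'],s['grasp_force'],s['gripper_width'],s['tool_pos'])
f=grab_frame('wrist');S=grab_frame("side");T=grab_frame("top")
for o in spotter.outline_of(f,'stylus')[:3]:print(o['conf'],o['extent'])
p,r=st();print("tip pred px",proj(f,p-[0,0,.1344]),"ring",proj(f,p-[0,0,.0384]))
C=np.linalg.inv(f["camera_from_world"]);B=np.eye(4);B[:3,:3]=r.as_matrix();B[:3,3]=p
r2=np.array([[.239,.971,0],[.971,-.239,0],[0,0,-1]]);B2=np.eye(4);B2[:3,:3]=r2;B2[:3,3]=[0.56252647,-0.11222511,0.31714325]
f2=dict(f);f2["camera_from_world"]=np.linalg.inv(B2@np.linalg.inv(B)@C)
O=[(f2,(321,40)),(S,(342,197.2)),(T,(359.7,230.1))]
for sub in(O,O[:2],O[1:]): m,e=tri(sub);print(m.round(4),w2d(m).round(4),e)
go(m+[0,0,.134+.05],RD.apply([1,0,0]))
```

```text
[-0.88528954  0.04758873 -1.01441785] 58.5100132226944 0.192286266890571 [0.45915015 0.31514187 0.33762014]
0.9 [279.1, 190.5, 365.5, 348.2]
0.83 [314.0, 23.6, 358.9, 67.3]
tip pred px [[317.99462116 197.01769495]] ring [[316.77963034 244.27741607]]
[0.5935 0.0127 0.1026] [0.0015 0.1094 0.1026] [np.float64(4.0), np.float64(0.5), np.float64(1.2)]
[0.5948 0.0129 0.103 ] [0.0026 0.1098 0.103 ] [np.float64(2.6), np.float64(1.0)]
[0.5916 0.0127 0.1031] [-0.0004  0.1088  0.1031] [np.float64(0.3), np.float64(0.3)]
shift [-257.3  206.8   44.5] turn -0.0014197991516478048
```

Emit:
apply_moves --series '[{"dx": -145, "dy": 118, "dz": 0, "turn": 0, "jaw": 0.85}, {"dx": -145, "dy": 118, "dz": 0, "turn": 0, "jaw": 0.85}, {"dx": -145, "dy": 118, "dz": 0, "turn": 0, "jaw": 0.85}, {"dx": -145, "dy": 118, "dz": 0, "turn": 0, "jaw": 0.85}, {"dx": -145, "dy": 118, "dz": 0, "turn": 0, "jaw": 0.85}]'

```text
time: 10.9
tool_pos: [0.5359, 0.1407, 0.3318]
tool_rot: [-0.0, 0.793, 0.609, -0.002]
contact_force: [0.1, 1.2, -1.0]
gripper_width: 0.195
grasp_force: 58.6
```

Emit:
apply_moves --series '[{"dx": -112, "dy": 89, "dz": 0, "turn": 0, "jaw": 0.85}, {"dx": -112, "dy": 89, "dz": 0, "turn": 0, "jaw": 0.85}, {"dx": -112, "dy": 89, "dz": 20, "turn": 0, "jaw": 0.85}, {"dx": -112, "dy": 89, "dz": 44, "turn": 0, "jaw": 0.85}, {"dx": -112, "dy": 89, "dz": 44, "turn": 0, "jaw": 0.85}]'

```text
time: 11.32
tool_pos: [0.5909, 0.0097, 0.2814]
tool_rot: [-0.004, 0.794, 0.608, -0.005]
contact_force: [-0.8, -0.8, -3.2]
gripper_width: 0.197
grasp_force: 58.7
```

Emit:
apply_moves --series '[{"dx": 0, "dy": 0, "dz": 0, "turn": 0, "jaw": 0.85}, {"dx": 0, "dy": 0, "dz": 0, "turn": 0, "jaw": 0.85}, {"dx": 0, "dy": 0, "dz": 0, "turn": 0, "jaw": 0.85}]'

```text
time: 11.57
tool_pos: [0.593, 0.0144, 0.2913]
tool_rot: [0.0, 0.792, 0.611, 0.001]
contact_force: [-0.1, -0.5, 0.2]
gripper_width: 0.194
grasp_force: 58.7
```

```bash
cat > mo.py <<'E'
from h import *
import sys
f=grab_frame('wrist');S=grab_frame("side");T=grab_frame("top");p,r=st()
print("tcp local",w2d(p).round(4),state()["time"],np.round(state()["contact_force"],1))
M=d2w([0,.109,.1025])
b=RD.apply([0,np.sin(np.radians(38)),np.cos(np.radians(38))]);e1=RD.apply([1,0,0]);e2=np.cross(b,e1)
th=np.linspace(0,6.28,40)
for n,g in(("wrist",f),("side",S),("top",T)):
    q=proj(g,[M+.022*(e1*np.cos(t)+e2*np.sin(t)) for t in th]);c=proj(g,M)[0]
    I=g["pixels"].astype(int);lo=np.maximum(q.min(0).astype(int)-12,0);hi=q.max(0).astype(int)+12
    m=np.zeros(I.shape[:2],np.uint8);w=I[lo[1]:hi[1],lo[0]:hi[0]]
    m[lo[1]:hi[1],lo[0]:hi[0]]=(w.min(2)>175)*255
    ys,xs=np.where(m);
    if len(xs)>10: print(n,"pred ext",np.r_[q.min(0),q.max(0)].round(1),"white",xs.min(),ys.min(),xs.max()+1,ys.max()+1,len(xs),"c",c.round(1))
    for o in spotter.outline_of(g,"stylus")[:3]: print("  stylus",round(o["conf"],2),np.round(o["extent"],1))
    print("  tip pred if vertical",proj(g,p-[0,0,.1344])[0].round(1))
E
python3 mo.py
```

```text
tcp local [0.0007 0.1109 0.2919] 11.7167 [ 0.8  0.7 -0.2]
wrist pred ext [296.5 162.7 343.6 205.4] white 299 163 345 201 1007 c [320.  183.5]
  stylus 0.95 [278.5 191.9 364.  349.1]
  stylus 0.53 [293.  339.6 307.6 358.4]
  stylus 0.52 [ 56.5   0.  120.   19.5]
  tip pred if vertical [320.6 197. ]
side pred ext [333.6 188.5 350.8 206.4] white 334 189 351 207 189 c [342.1 197.4]
  stylus 0.92 [297.3 349.4 322.6 392.4]
  stylus 0.73 [329.7 123.3 351.5 181. ]
  tip pred if vertical [342.  181.2]
top pred ext [351.1 220.1 368.3 239.2] white 346 220 356 241 44 c [359.6 229.6]
  stylus 0.69 [151.8 247.6 178.  269.6]
  stylus 0.37 [352.2 216.6 359.2 225.3]
  tip pred if vertical [360.9 224.9]
```

Emit:
apply_moves --series '[{"dx": -3.5, "dy": 0.3, "dz": 15, "turn": 0, "jaw": 0.85}, {"dx": -3.5, "dy": 0.3, "dz": 30, "turn": 0, "jaw": 0.85}, {"dx": -3.5, "dy": 0.3, "dz": 45, "turn": 0, "jaw": 0.85}, {"dx": -3.5, "dy": 0.3, "dz": 50, "turn": 0, "jaw": 0.85}, {"dx": -3.5, "dy": 0.3, "dz": 50, "turn": 0, "jaw": 0.85}]'

```text
time: 12.28
tool_pos: [0.5909, 0.01, 0.2372]
tool_rot: [-0.002, 0.792, 0.61, -0.002]
contact_force: [-0.2, -1.0, -0.6]
gripper_width: 0.192
grasp_force: 58.7
```

```bash
python3 mo.py
```

```text
tcp local [0.0014 0.1064 0.2411] 12.4333 [ 0.5 -0.4 -0.5]
wrist pred ext [293.6 167.7 350.1 219.6] white 296 168 352 206 1118 c [321.8 192.8]
  stylus 0.88 [280.4 190.5 363.4 349.2]
  tip pred if vertical [323.6 197.5]
side pred ext [333.6 188.5 350.8 206.4] white 334 190 351 207 166 c [342.1 197.4]
  stylus 0.77 [333.5 140.6 353.5 198.9]
  stylus 0.69 [299.7 351.5 320.4 394.7]
  tip pred if vertical [342.3 195.3]
top pred ext [351.1 220.1 368.3 239.2] white 351 220 356 239 50 c [359.6 229.6]
  stylus 0.79 [152.7 246.5 175.4 269. ]
  stylus 0.42 [353.  223.2 360.5 230.2]
  tip pred if vertical [361.1 229.1]
```

Emit:
apply_moves --series '[{"dx": 0.5, "dy": -0.3, "dz": 4, "turn": 0, "jaw": 0.85}, {"dx": 0.5, "dy": -0.3, "dz": 8, "turn": 0, "jaw": 0.85}, {"dx": 0.5, "dy": -0.3, "dz": 12, "turn": 0, "jaw": 0.85}, {"dx": 0.5, "dy": -0.3, "dz": 12, "turn": 0, "jaw": 0.85}, {"dx": 0.5, "dy": -0.3, "dz": 12, "turn": 0, "jaw": 0.85}]'

```text
time: 13.0
tool_pos: [0.5918, 0.0106, 0.2276]
tool_rot: [-0.0, 0.792, 0.61, -0.0]
contact_force: [0.3, -0.1, 0.3]
gripper_width: 0.198
grasp_force: 58.7
```

```bash
python3 mo.py
python3 - <<'E'
import numpy as np
from h import *
M=np.array([109,102.5]);b=np.array([.6157,.788]);u_=np.array([.788,-.6157]);L=134.4
for d,u,t in[(8,4,0),(9,5,5),(10,5.5,10),(11,6,15),(13,6,20),(15,6,24),(18,6,28),(22,6,31),(26,6,34),(30,6,36),(33,5,37),(35,4,37),(43,4,37)]:
    t=np.radians(t);P=M-d*b+u*u_+L*np.array([np.sin(t),np.cos(t)]);print(d,u,round(np.degrees(t)),P.round(1),"from now dx dz",(P-w2d(st()[0])[1:]*1e3).round(1)*[1,-1])
E
```

```text
tcp local [0.0008 0.1069 0.2285] 13.15 [-0.5 -0.5 -0.2]
wrist pred ext [291.  171.1 349.5 225.1] white 294 172 351 207 1084 c [320.3 197.2]
  stylus 0.86 [277.5 191.7 366.8 348.9]
  tip pred if vertical [321.3 197. ]
side pred ext [333.6 188.5 350.8 206.4] white 334 190 351 207 171 c [342.1 197.4]
  stylus 0.92 [332.9 145.3 352.1 198.6]
  stylus 0.59 [297.9 352.6 322.7 392.8]
  tip pred if vertical [342.3 199.2]
top pred ext [351.1 220.1 368.3 239.2] white 351 220 356 238 40 c [359.6 229.6]
  stylus 0.74 [152.6 248.1 178.2 268.9]
  stylus 0.55 [354.4 224.5 359.2 229.9]
  tip pred if vertical [360.3 230.2]
8 4 0 [107.2 228.1] from now dx dz [0.3 0.5]
9 5 5 [119.1 226.2] from now dx dz [12.2  2.4]
10 5.5 10 [130.5 223.6] from now dx dz [23.6  5. ]
11 6 15 [141.7 220. ] from now dx dz [34.9  8.6]
13 6 20 [151.7 214.9] from now dx dz [44.8 13.7]
15 6 24 [159.2 209.8] from now dx dz [52.3 18.8]
18 6 28 [165.7 203.3] from now dx dz [58.9 25.3]
22 6 31 [169.4 196.7] from now dx dz [62.5 31.9]
26 6 34 [172.9 189.7] from now dx dz [66.  38.8]
30 6 36 [174.3 183.9] from now dx dz [67.4 44.7]
33 5 37 [173.5 180.8] from now dx dz [66.6 47.8]
35 4 37 [171.5 179.8] from now dx dz [64.6 48.8]
43 4 37 [166.6 173.5] from now dx dz [59.7 55.1]
```

Emit:
apply_moves --series '[{"dx": 6, "dy": 0, "dz": 1, "turn": 0, "jaw": 0.85}, {"dx": 12, "dy": 0, "dz": 2.4, "turn": 0, "jaw": 0.85}, {"dx": 18, "dy": 0, "dz": 3.7, "turn": 0, "jaw": 0.85}, {"dx": 23.6, "dy": 0, "dz": 5, "turn": 0, "jaw": 0.85}, {"dx": 23.6, "dy": 0, "dz": 5, "turn": 0, "jaw": 0.85}]'

```text
time: 13.72
tool_pos: [0.5986, 0.0343, 0.2236]
tool_rot: [0.0, 0.792, 0.611, 0.0]
contact_force: [-1.6, -1.9, 2.8]
gripper_width: 0.197
grasp_force: 59.2
```

```bash
cat > tl.py <<'E'
from h import *
import sys
# estimate tilt by matching predicted side/top silhouettes of handle+collar+rod over tilt (desk yz plane) about the TCP
L=.1344
def seg(f,th,p,a=-.0,):
    ax=RD.apply([0,np.sin(th),np.cos(th)]);tip=p-L*ax
    m=np.zeros(f["pixels"].shape[:2],np.uint8)
    e1=RD.apply([1,0,0]);e2=np.cross(ax,e1);t=np.linspace(0,6.28,30)
    for r,s0,s1 in((.004,0.0,.055),(.009,.066,.09),(.022,.09,.096),(.009,.096,.166)):
        q=proj(f,[tip+s*ax+r*(e1*np.cos(k)+e2*np.sin(k)) for s in(s0,s1) for k in t])
        cv2.fillConvexPoly(m,cv2.convexHull(q.astype(np.float32)).astype(int),1)
    return m,proj(f,tip)[0]
p,r=st();print("tcp local",w2d(p).round(4),state()["time"],np.round(state()["contact_force"],1),state()["grasp_force"])
for n in("side","wrist"):
    f=grab_frame(n);m0=seg(f,.3,p)[0]
    best=None
    for o in spotter.outline_of(f,"stylus"):
        g=o["region"].astype(np.uint8)
        for th in np.radians(np.arange(-30,56,1.)):
            m=seg(f,th,p)[0];iou=(m&g).sum()/max(1,(m|g).sum())
            if best is None or iou>best[0]: best=(iou,np.degrees(th),o["extent"])
    print(n,best)
E
python3 tl.py
```

```text
tcp local [0.0009 0.1315 0.2236] 13.7167 [-1.6 -1.9  2.8] 59.230268597602844
side (np.float64(0.6647619047619048), np.float64(10.0), [327.4, 150.3, 350.0, 202.5])
wrist (np.float64(0.6973464021037533), np.float64(10.0), [278.7, 214.0, 364.4, 341.1])
```

Emit:
apply_moves --series '[{"dx": 11.3, "dy": 0, "dz": 3.6, "turn": 0, "jaw": 0.85}, {"dx": 21.2, "dy": 0, "dz": 8.7, "turn": 0, "jaw": 0.85}, {"dx": 28.7, "dy": 0, "dz": 13.8, "turn": 0, "jaw": 0.85}, {"dx": 35.3, "dy": 0, "dz": 20.3, "turn": 0, "jaw": 0.85}, {"dx": 35.3, "dy": 0, "dz": 20.3, "turn": 0, "jaw": 0.85}]'

```text
time: 14.33
tool_pos: [0.6067, 0.0687, 0.2008]
tool_rot: [-0.001, 0.792, 0.611, -0.001]
contact_force: [-1.0, -2.8, 1.4]
gripper_width: 0.194
grasp_force: 62.0
```

```bash
python3 tl.py
```

```text
tcp local [0.     0.1668 0.2008] 14.3333 [-1.  -2.8  1.4] 61.98759198188782
side (np.float64(0.41216216216216217), np.float64(29.000000000000004), [320.7, 172.4, 342.3, 200.3])
wrist (np.float64(0.6107202680067002), np.float64(29.999999999999996), [294.1, 244.4, 351.4, 330.4])
```

Emit:
apply_moves --series '[{"dx": 2, "dy": 0, "dz": 4.6, "turn": 0, "jaw": 0.85}, {"dx": 5, "dy": 0, "dz": 9.5, "turn": 0, "jaw": 0.85}, {"dx": 7, "dy": 0, "dz": 14.4, "turn": 0, "jaw": 0.85}, {"dx": 6.5, "dy": 0, "dz": 17.5, "turn": 0, "jaw": 0.85}, {"dx": 6.5, "dy": 0, "dz": 17.5, "turn": 0, "jaw": 0.85}]'

```text
time: 14.95
tool_pos: [0.6086, 0.0734, 0.1846]
tool_rot: [0.0, 0.792, 0.611, -0.001]
contact_force: [-0.2, -2.3, 1.2]
gripper_width: 0.2
grasp_force: 61.8
```

```bash
python3 tl.py
```

```text
tcp local [0.0006 0.1719 0.1846] 14.95 [-0.2 -2.3  1.2] 61.837334632873535
side (np.float64(0.42018779342723006), np.float64(34.0), [317.9, 182.2, 344.8, 198.4])
wrist (np.float64(0.6003914532702659), np.float64(35.0), [293.6, 252.9, 353.4, 340.2])
```

Emit:
apply_moves --series '[{"dx": -1.2, "dy": 0, "dz": 1.6, "turn": 0, "jaw": 0.85}, {"dx": -2.5, "dy": 0, "dz": 3.2, "turn": 0, "jaw": 0.85}, {"dx": -3.7, "dy": 0, "dz": 4.7, "turn": 0, "jaw": 0.85}, {"dx": -4.3, "dy": 0, "dz": 5.5, "turn": 0, "jaw": 0.85}, {"dx": -4.3, "dy": 0, "dz": 5.5, "turn": 0, "jaw": 0.85}]'

```text
time: 15.57
tool_pos: [0.608, 0.0701, 0.1812]
tool_rot: [-0.0, 0.792, 0.61, 0.001]
contact_force: [-0.5, 0.6, 4.8]
gripper_width: 0.194
grasp_force: 62.3
```

Emit:
apply_moves --series '[{"dx": -1.2, "dy": 0, "dz": 1.6, "turn": 0, "jaw": 0.85}, {"dx": -1.2, "dy": 0, "dz": 1.6, "turn": 0, "jaw": 0.85}]'

```text
time: 15.73
tool_pos: [0.608, 0.0693, 0.1802]
tool_rot: [-0.0, 0.792, 0.61, 0.002]
contact_force: [-1.3, 2.6, 7.1]
gripper_width: 0.191
grasp_force: 62.7
```

Emit:
apply_moves --series '[{"dx": -1.2, "dy": 0, "dz": 1.6, "turn": 0, "jaw": 0.85}, {"dx": -1.2, "dy": 0, "dz": 1.6, "turn": 0, "jaw": 0.85}]'

```text
time: 15.9
tool_pos: [0.6083, 0.0691, 0.1802]
tool_rot: [-0.001, 0.792, 0.61, 0.003]
contact_force: [-1.6, 3.9, 11.5]
gripper_width: 0.191
grasp_force: 63.3
```

Emit:
apply_moves --series '[{"dx": -1.2, "dy": 0, "dz": 1.6, "turn": 0, "jaw": 0.85}, {"dx": -1.2, "dy": 0, "dz": 1.6, "turn": 0, "jaw": 0.85}, {"dx": -1.2, "dy": 0, "dz": 1.6, "turn": 0, "jaw": 0.85}]'

```text
time: 16.15
tool_pos: [0.6088, 0.0691, 0.1797]
tool_rot: [-0.001, 0.792, 0.61, 0.005]
contact_force: [-1.3, 8.0, 13.7]
gripper_width: 0.194
grasp_force: 63.6
```

```bash
python3 tl.py
python3 - <<'E'
from h import *
f=grab_frame("wrist")
for o in spotter.outline_of(f,"reset_button")[:2]: print(o["conf"],o["extent"])
E
```

```text
tcp local [0.002  0.1677 0.1797] 16.15 [-1.3  8.  13.7] 63.5569703578949
side (np.float64(0.5224586288416075), np.float64(34.0), [317.9, 180.7, 344.2, 201.7])
wrist (np.float64(0.6042711535350267), np.float64(35.0), [294.1, 253.0, 352.2, 340.7])
0.22 [235.7, 218.9, 400.6, 362.9]
```

Emit:
apply_moves --series '[{"dx": 1.8, "dy": 0, "dz": -2.4, "turn": 0, "jaw": 0.85}, {"dx": 1.8, "dy": 0, "dz": -2.4, "turn": 0, "jaw": 0.85}]'

```text
time: 16.62
tool_pos: [0.6084, 0.0695, 0.1799]
tool_rot: [-0.0, 0.792, 0.611, 0.003]
contact_force: [0.8, 3.8, 7.4]
gripper_width: 0.198
grasp_force: 62.4
```

Emit:
apply_moves --series '[{"dx": 1.2, "dy": 0, "dz": -1.6, "turn": 0, "jaw": 0.85}, {"dx": 1.2, "dy": 0, "dz": -1.6, "turn": 0, "jaw": 0.85}]'

```text
time: 16.78
tool_pos: [0.6084, 0.07, 0.1804]
tool_rot: [0.0, 0.792, 0.611, 0.002]
contact_force: [-0.3, 2.1, 6.2]
gripper_width: 0.197
grasp_force: 62.0
```

Emit:
apply_moves --series '[{"dx": 1.2, "dy": 0, "dz": -1.6, "turn": 0, "jaw": 0.85}, {"dx": 1.2, "dy": 0, "dz": -1.6, "turn": 0, "jaw": 0.85}]'

```text
time: 16.95
tool_pos: [0.6084, 0.0705, 0.1813]
tool_rot: [0.0, 0.792, 0.61, 0.001]
contact_force: [3.2, 1.7, 4.7]
gripper_width: 0.194
grasp_force: 61.9
```

Emit:
apply_moves --series '[{"dx": 1.2, "dy": 0, "dz": -1.6, "turn": 0, "jaw": 0.85}, {"dx": 1.2, "dy": 0, "dz": -1.6, "turn": 0, "jaw": 0.85}]'

```text
time: 17.12
tool_pos: [0.6084, 0.0714, 0.1825]
tool_rot: [0.0, 0.792, 0.61, 0.0]
contact_force: [1.8, 0.3, 4.2]
gripper_width: 0.196
grasp_force: 61.8
```

Emit:
apply_moves --series '[{"dx": 1.2, "dy": 0, "dz": -1.6, "turn": 0, "jaw": 0.85}, {"dx": 1.2, "dy": 0, "dz": -1.6, "turn": 0, "jaw": 0.85}]'

```text
time: 17.28
tool_pos: [0.6083, 0.0725, 0.1838]
tool_rot: [-0.0, 0.792, 0.61, -0.0]
contact_force: [1.7, 0.8, 2.9]
gripper_width: 0.192
grasp_force: 61.8
```

```bash
python3 tl.py
```

```text
tcp local [0.0006 0.1709 0.1838] 17.2833 [1.7 0.8 2.9] 61.79055333137512
side (np.float64(0.33658536585365856), np.float64(38.0), [320.1, 180.8, 343.5, 200.9])
wrist (np.float64(0.5925623878649486), np.float64(35.0), [292.8, 254.1, 350.9, 341.6])
```

Emit:
apply_moves --series '[{"dx": 3, "dy": 0, "dz": -5, "turn": 0, "jaw": 0.85}, {"dx": 7, "dy": 0, "dz": -11, "turn": 0, "jaw": 0.85}, {"dx": 11, "dy": 0, "dz": -16.5, "turn": 0, "jaw": 0.85}, {"dx": 9, "dy": 0, "dz": -20, "turn": 0, "jaw": 0.85}, {"dx": 3.5, "dy": 0, "dz": -22.5, "turn": 0, "jaw": 0.85}]'

```text
time: 17.9
tool_pos: [0.6095, 0.0765, 0.2072]
tool_rot: [0.0, 0.792, 0.611, 0.0]
contact_force: [0.2, -0.1, -0.5]
gripper_width: 0.191
grasp_force: 61.6
```

```bash
python3 tl.py
```

```text
tcp local [0.0007 0.1751 0.2072] 17.9 [ 0.2 -0.1 -0.5] 61.6444194316864
side (np.float64(0.5022522522522522), np.float64(34.0), [320.6, 173.0, 346.0, 195.1])
wrist (np.float64(0.5782581255916693), np.float64(36.0), [293.0, 254.2, 350.0, 339.7])
```

Emit:
apply_moves --series '[{"dx": -6.5, "dy": 0, "dz": -3.7, "turn": 0, "jaw": 0.85}, {"dx": -13.2, "dy": 0, "dz": -7.1, "turn": 0, "jaw": 0.85}, {"dx": -20.5, "dy": 0, "dz": -11, "turn": 0, "jaw": 0.85}, {"dx": -28.2, "dy": 0, "dz": -14.4, "turn": 0, "jaw": 0.85}, {"dx": -28.2, "dy": 0, "dz": -14.4, "turn": 0, "jaw": 0.85}]'

```text
time: 18.52
tool_pos: [0.602, 0.0471, 0.2219]
tool_rot: [0.0, 0.793, 0.61, 0.0]
contact_force: [-0.1, 1.4, -1.9]
gripper_width: 0.194
grasp_force: 59.9
```

```bash
python3 tl.py
```

```text
tcp local [0.001  0.1448 0.2219] 18.5167 [-0.1  1.4 -1.9] 59.87197458744049
side (np.float64(0.6371308016877637), np.float64(20.0), [327.0, 159.5, 347.8, 195.3])
wrist (np.float64(0.6071166004999264), np.float64(20.0), [293.6, 229.5, 351.2, 328.5])
```

Emit:
apply_moves --series '[{"dx": -9, "dy": 0, "dz": -3.2, "turn": 0, "jaw": 0.85}, {"dx": -18, "dy": 0, "dz": -5.8, "turn": 0, "jaw": 0.85}, {"dx": -28, "dy": 0, "dz": -7.6, "turn": 0, "jaw": 0.85}, {"dx": -38, "dy": 0, "dz": -8.3, "turn": 0, "jaw": 0.85}, {"dx": -38, "dy": 0, "dz": -8.3, "turn": 0, "jaw": 0.85}]'

```text
time: 19.13
tool_pos: [0.5922, 0.01, 0.2299]
tool_rot: [0.0, 0.793, 0.61, -0.0]
contact_force: [-0.8, 1.1, 0.2]
gripper_width: 0.195
grasp_force: 58.6
```

```bash
python3 tl.py
```

```text
tcp local [0.0008 0.1063 0.2299] 19.1333 [-0.8  1.1  0.2] 58.59012544155121
side (np.float64(0.7007168458781362), np.float64(3.0000000000000004), [331.4, 144.1, 351.7, 198.1])
wrist None
```

Emit:
apply_moves --series '[{"dx": -3.5, "dy": 0, "dz": 0, "turn": 0, "jaw": 0.85}, {"dx": -3.5, "dy": 0, "dz": 0, "turn": 0, "jaw": 0.85}, {"dx": -3.5, "dy": 0, "dz": 0, "turn": 0, "jaw": 0.85}]'

```text
time: 19.58
tool_pos: [0.5918, 0.009, 0.2294]
tool_rot: [-0.0, 0.792, 0.611, 0.001]
contact_force: [0.3, 3.9, 0.3]
gripper_width: 0.195
grasp_force: 58.7
```

Emit:
apply_moves --series '[{"dx": 2.5, "dy": 0, "dz": -20, "turn": 0, "jaw": 0.85}, {"dx": 2.5, "dy": 0, "dz": -50, "turn": 0, "jaw": 0.85}, {"dx": 2.5, "dy": 0, "dz": -85, "turn": 0, "jaw": 0.85}, {"dx": 2.5, "dy": 0, "dz": -115, "turn": 0, "jaw": 0.85}, {"dx": 2.5, "dy": 0, "dz": -115, "turn": 0, "jaw": 0.85}]'

```text
time: 20.0
tool_pos: [0.5944, 0.01, 0.3529]
tool_rot: [0.005, 0.792, 0.61, 0.004]
contact_force: [-0.4, 0.4, 0.7]
gripper_width: 0.193
grasp_force: 58.9
```

```bash
python3 tl.py
python3 - <<'E'
from h import *
f=grab_frame("wrist")
for o in spotter.outline_of(f,"stylus")[:2]: print(o["conf"],o["extent"])
go([.4584,.3147,.345])
E
```

```text
tcp local [0.003  0.1069 0.3529] 20.0 [-0.4  0.4  0.7] 58.90072703361511
side (np.float64(0.7870879120879121), np.float64(3.0000000000000004), [331.9, 93.5, 353.2, 159.2])
wrist (np.float64(0.6724922628800292), np.float64(-1.0), [280.5, 199.7, 366.3, 346.8])
0.61 [277.5, 200.4, 366.1, 345.4]
0.31 [447.6, 120.3, 533.8, 185.9]
shift [ 260.  -206.1   -2.9] turn None
```

Emit:
apply_moves --series '[{"dx": 150, "dy": -116, "dz": 0, "turn": 0, "jaw": 0.85}, {"dx": 150, "dy": -116, "dz": 0, "turn": 0, "jaw": 0.85}, {"dx": 150, "dy": -116, "dz": 0, "turn": 0, "jaw": 0.85}, {"dx": 150, "dy": -116, "dz": 0, "turn": 0, "jaw": 0.85}, {"dx": 150, "dy": -116, "dz": 0, "turn": 0, "jaw": 0.85}]'

```text
time: 20.72
tool_pos: [0.516, 0.1883, 0.3425]
tool_rot: [-0.001, 0.791, 0.611, -0.001]
contact_force: [0.3, 1.0, -0.8]
gripper_width: 0.194
grasp_force: 58.9
```

Emit:
apply_moves --series '[{"dx": 117, "dy": -90, "dz": 0, "turn": 0, "jaw": 0.85}, {"dx": 117, "dy": -90, "dz": 0, "turn": 0, "jaw": 0.85}, {"dx": 117, "dy": -90, "dz": 0, "turn": 0, "jaw": 0.85}, {"dx": 117, "dy": -90, "dz": 0, "turn": 0, "jaw": 0.85}, {"dx": 117, "dy": -90, "dz": 0, "turn": 0, "jaw": 0.85}]'

```text
time: 21.13
tool_pos: [0.4585, 0.3248, 0.3423]
tool_rot: [-0.001, 0.79, 0.613, -0.001]
contact_force: [1.1, 0.0, -0.8]
gripper_width: 0.195
grasp_force: 58.9
```

Emit:
apply_moves --series '[{"dx": 0, "dy": 0, "dz": 0, "turn": 0, "jaw": 0.85}, {"dx": 0, "dy": 0, "dz": 0, "turn": 0, "jaw": 0.85}, {"dx": 0, "dy": 0, "dz": 0, "turn": 0, "jaw": 0.85}, {"dx": 0, "dy": 0, "dz": 0, "turn": 0, "jaw": 0.85}]'

```text
time: 21.47
tool_pos: [0.4616, 0.3204, 0.3438]
tool_rot: [0.0, 0.793, 0.61, -0.0]
contact_force: [-0.3, -0.3, -0.8]
gripper_width: 0.194
grasp_force: 58.9
```

```bash
python3 tl.py
python3 - <<'E'
from h import *
p,r=st();f=grab_frame("wrist")
o=spotter.outline_of(f,"stylus")[0];print(o["conf"],o["extent"])
# thin rod / tip: narrow rows of the mask above the wide collar
g=o["region"];rows=np.where(g.any(1))[0]
print([(int(y),int(g[y].sum()),float(np.where(g[y])[0].mean().round(1))) for y in rows[:40:4]])
for th in(0,1,2,3,4,5):
    a=np.radians(th);ax=RD.apply([0,np.sin(a),np.cos(a)]);t=p-.1344*ax
    print(th,"tip",proj(f,t)[0].round(1),"collar rows",[proj(f,p-.0414*ax+r.apply([s,0,0]))[0,1].round(1) for s in(.022,-.022)])
go(np.array([.4584,.3147,.24])+r.apply([.007,0,0]))
E
```

```text
tcp local [-0.2041  0.3736  0.3438] 21.4667 [-0.3 -0.3 -0.8] 58.88199985027313
side (np.float64(0.6835443037974683), np.float64(3.0000000000000004), [345.8, 230.8, 372.5, 290.6])
wrist (np.float64(0.7477310231023102), np.float64(1.0), [277.1, 201.8, 367.4, 349.9])
0.96 [314.1, 29.0, 356.5, 77.6]
[(32, 4, 334.5), (36, 24, 336.5), (40, 31, 336.0), (44, 37, 336.0), (48, 39, 336.0), (52, 41, 336.0), (56, 41, 336.0), (60, 40, 336.5), (64, 38, 336.5), (68, 33, 336.0)]
0 tip [320.5 196.8] collar rows [np.float64(203.3), np.float64(281.8)]
1 tip [320.5 199.7] collar rows [np.float64(204.7), np.float64(283.0)]
2 tip [320.5 202.6] collar rows [np.float64(206.1), np.float64(284.2)]
3 tip [320.6 205.5] collar rows [np.float64(207.5), np.float64(285.4)]
4 tip [320.6 208.4] collar rows [np.float64(208.9), np.float64(286.6)]
5 tip [320.6 211.3] collar rows [np.float64(210.3), np.float64(287.9)]
shift [ -0.   -1.1 104.3] turn None
```

Emit:
apply_moves --series '[{"dx": 0, "dy": -1, "dz": 35, "turn": 0, "jaw": 0.85}, {"dx": 0, "dy": -1, "dz": 65, "turn": 0, "jaw": 0.85}, {"dx": 0, "dy": -1, "dz": 90, "turn": 0, "jaw": 0.85}, {"dx": 0, "dy": -1, "dz": 95, "turn": 0, "jaw": 0.85}, {"dx": 0, "dy": -1, "dz": 95, "turn": 0, "jaw": 0.85}]'

```text
time: 22.18
tool_pos: [0.459, 0.3211, 0.2468]
tool_rot: [-0.0, 0.792, 0.61, -0.002]
contact_force: [-0.3, -0.2, -0.7]
gripper_width: 0.197
grasp_force: 58.9
```

Emit:
apply_moves --series '[{"dx": 0, "dy": 0, "dz": 10, "turn": 0, "jaw": 0.85}, {"dx": -1, "dy": 0, "dz": 20, "turn": 0, "jaw": 0.85}, {"dx": -1, "dy": 0, "dz": 30, "turn": 0, "jaw": 0.85}, {"dx": -2, "dy": 0, "dz": 40, "turn": 0, "jaw": 0.85}, {"dx": -2, "dy": 0, "dz": 40, "turn": 0, "jaw": 0.85}]'

```text
time: 22.6
tool_pos: [0.4585, 0.3192, 0.2066]
tool_rot: [-0.0, 0.792, 0.61, -0.002]
contact_force: [-0.4, -0.2, -1.6]
gripper_width: 0.195
grasp_force: 58.9
```

```bash
python3 tl.py
python3 - <<'E'
from h import *
p,r=st();go(np.array([.4584,.3147,.165])+r.apply([.003,0,0]))
E
```

```text
tcp local [-0.2068  0.3716  0.2066] 22.6 [-0.4 -0.2 -1.6] 58.89300048351288
side (np.float64(0.6530612244897959), np.float64(4.0), [346.8, 284.1, 368.4, 325.7])
wrist (np.float64(0.7368907131862493), np.float64(1.0), [276.7, 197.4, 364.2, 349.4])
shift [-2.6 -0.1 44.8] turn None
```

Emit:
apply_moves --series '[{"dx": 0, "dy": 0, "dz": 10, "turn": 0, "jaw": 0.85}, {"dx": -1, "dy": 0, "dz": 20, "turn": 0, "jaw": 0.85}, {"dx": -2, "dy": 0, "dz": 30, "turn": 0, "jaw": 0.85}, {"dx": -2, "dy": 0, "dz": 40, "turn": 0, "jaw": 0.85}, {"dx": -2, "dy": 0, "dz": 40, "turn": 0, "jaw": 0.85}]'

```text
time: 23.22
tool_pos: [0.4573, 0.317, 0.1654]
tool_rot: [-0.001, 0.792, 0.61, -0.003]
contact_force: [-0.3, 0.5, -1.8]
gripper_width: 0.192
grasp_force: 58.9
```

Emit:
apply_moves --series '[{"dx": 0, "dy": 0, "dz": 3, "turn": 0, "jaw": 0.85}, {"dx": 0, "dy": 0, "dz": 6, "turn": 0, "jaw": 0.85}, {"dx": 0, "dy": 0, "dz": 8, "turn": 0, "jaw": 0.85}, {"dx": 0, "dy": 0, "dz": 8, "turn": 0, "jaw": 0.85}]'

```text
time: 23.55
tool_pos: [0.459, 0.3179, 0.161]
tool_rot: [-0.0, 0.792, 0.61, -0.0]
contact_force: [-0.1, 0.7, -0.7]
gripper_width: 0.194
grasp_force: 58.9
```

```bash
python3 tl.py
```

```text
tcp local [-0.206   0.3705  0.161 ] 23.55 [-0.1  0.7 -0.7] 58.89340102672577
side (np.float64(0.6085043988269795), np.float64(1.0), [342.6, 297.8, 366.2, 329.2])
wrist (np.float64(0.7487549547718264), np.float64(0.0), [279.2, 203.0, 367.3, 346.3])
```

Lower gently until contact, then open.

Emit:
apply_moves --series '[{"dx": 0, "dy": 0, "dz": 2, "turn": 0, "jaw": 0.85}, {"dx": 0, "dy": 0, "dz": 3.5, "turn": 0, "jaw": 0.85}, {"dx": 0, "dy": 0, "dz": 3.5, "turn": 0, "jaw": 0.85}]'

```text
time: 24.0
tool_pos: [0.4589, 0.3178, 0.1573]
tool_rot: [-0.0, 0.792, 0.61, -0.0]
contact_force: [-0.6, 0.7, -0.2]
gripper_width: 0.193
grasp_force: 58.9
```

Emit:
apply_moves --series '[{"dx": 0, "dy": 0, "dz": 1, "turn": 0, "jaw": 0.85}, {"dx": 0, "dy": 0, "dz": 2, "turn": 0, "jaw": 0.85}, {"dx": 0, "dy": 0, "dz": 2, "turn": 0, "jaw": 0.85}]'

```text
time: 24.25
tool_pos: [0.4589, 0.3179, 0.1554]
tool_rot: [-0.0, 0.792, 0.61, -0.0]
contact_force: [0.3, 0.2, -0.2]
gripper_width: 0.195
grasp_force: 58.9
```

Emit:
apply_moves --series '[{"dx": 0, "dy": 0, "dz": 1.5, "turn": 0, "jaw": 0.85}, {"dx": 0, "dy": 0, "dz": 2.5, "turn": 0, "jaw": 0.85}, {"dx": 0, "dy": 0, "dz": 2.5, "turn": 0, "jaw": 0.85}]'

```text
time: 24.5
tool_pos: [0.4594, 0.318, 0.1542]
tool_rot: [0.0, 0.792, 0.61, 0.0]
contact_force: [-1.0, -2.0, 4.2]
gripper_width: 0.193
grasp_force: 59.5
```

```bash
python3 tl.py
```

```text
tcp local [-0.2057  0.3707  0.1542] 24.5 [-1.  -2.   4.2] 59.52764689922333
side (np.float64(0.629742033383915), np.float64(3.0000000000000004), [343.3, 299.2, 367.0, 332.8])
wrist (np.float64(0.7437311414004786), np.float64(2.0), [278.6, 200.7, 365.4, 348.9])
```

Emit:
apply_moves --series '[{"dx": 0, "dy": 0, "dz": 0, "turn": 0, "jaw": 0.75}, {"dx": 0, "dy": 0, "dz": 0, "turn": 0, "jaw": 0.65}, {"dx": 0, "dy": 0, "dz": 0, "turn": 0, "jaw": 0.5}, {"dx": 0, "dy": 0, "dz": 0, "turn": 0, "jaw": 0.2}, {"dx": 0, "dy": 0, "dz": 0, "turn": 0, "jaw": 0}]'

```text
time: 25.12
tool_pos: [0.4589, 0.3179, 0.1529]
tool_rot: [-0.0, 0.792, 0.61, -0.0]
contact_force: [-0.0, 0.5, 0.9]
gripper_width: 0.761
grasp_force: 0.0
```

Emit:
apply_moves --series '[{"dx": 0, "dy": 0, "dz": 0, "turn": 0, "jaw": 0}, {"dx": 0, "dy": 0, "dz": 0, "turn": 0, "jaw": 0}, {"dx": 0, "dy": 0, "dz": 0, "turn": 0, "jaw": 0}, {"dx": 0, "dy": 0, "dz": -30, "turn": 0, "jaw": 0}, {"dx": 0, "dy": 0, "dz": -60, "turn": 0, "jaw": 0}]'

```text
time: 25.53
tool_pos: [0.4575, 0.3171, 0.2112]
tool_rot: [-0.001, 0.792, 0.61, -0.003]
contact_force: [1.1, -0.2, 0.0]
gripper_width: 1.0
grasp_force: 0.0
```

Emit:
apply_moves --series '[{"dx": -10, "dy": 0, "dz": -40, "turn": 0, "jaw": 0}, {"dx": -40, "dy": 0, "dz": -90, "turn": 0, "jaw": 0}, {"dx": -40, "dy": 0, "dz": -90, "turn": 0, "jaw": 0}, {"dx": -40, "dy": 0, "dz": -90, "turn": 0, "jaw": 0}, {"dx": -40, "dy": 0, "dz": -90, "turn": 0, "jaw": 0}]'

```text
time: 25.95
tool_pos: [0.4493, 0.2793, 0.3044]
tool_rot: [0.0, 0.792, 0.61, 0.001]
contact_force: [-0.0, 0.7, -0.6]
gripper_width: 1.0
grasp_force: 0.0
```

```bash
sed -i 's/^print("pred".*/print("pred",cyl(f,.4583,.3147).round(1),st()[0],state()["time"])\nS=grab_frame("side");print("side",cyl(S,.4583,.3147).round(1),[(round(o["conf"],2),np.round(o["extent"],1)) for o in spotter.outline_of(S,"stylus")[:2]])/' sty.py; python3 sty.py; python3 p3.py
```

```text
stylus 0.85 [314.    0.  365.1  24.9] 339.0 10.1 939
stylus 0.71 [298.1 115.  346.6 163.5] 320.7 137.3 1782
stamp 0.92 [320.6 216.4 367.5 279.8] 345.6 246.7 2184
stamp 0.46 [579.4 282.6 640.  365.9] 612.0 317.8 3397
rack 0.84 [263.   68.7 393.3 290. ] 330.8 171.4 14124
pred [295.7 117.2 344.2 166.4] [0.44810552 0.27931947 0.30059959] 26.15
side [344.5 294.6 368.2 331.4] [(0.74, array([296. , 350.2, 322.3, 391. ]))]
side0 [367.1 133. ] circ 367.192307472229 133.192307472229 4.7310261726379395 (array([ 0.0405, -0.0625,  0.1715]), 'ang', np.float64(0.373), 'r', np.float64(0.1112))
side [397.9 143.7] circ 398.0 143.0 16.40131950378418 (array([-0.0482, -0.0625,  0.1775]), 'ang', np.float64(-0.415), 'r', np.float64(0.1197))Traceback (most recent call last):
  File "p3.py", line 14, in <module>
    m=cv2.morphologyEx(m.astype(np.uint8),cv2.MORPH_OPEN,np.ones((5,5)))
cv2.error: OpenCV(4.12.0) /io/opencv/modules/imgproc/src/morph.dispatch.cpp:1178: error: (-215:Assertion failed) !_src.empty() in function 'morphologyEx'
```

Emit:
apply_moves --series '[{"dx": 60, "dy": -60, "dz": -40, "turn": 0, "jaw": 0}, {"dx": 120, "dy": -60, "dz": -40, "turn": 0, "jaw": 0}, {"dx": 120, "dy": -60, "dz": -40, "turn": 0, "jaw": 0}, {"dx": 120, "dy": -60, "dz": -40, "turn": 0, "jaw": 0}, {"dx": 120, "dy": -60, "dz": -40, "turn": 0, "jaw": 0}]'

```text
time: 26.77
tool_pos: [0.4207, 0.414, 0.3439]
tool_rot: [-0.0, 0.791, 0.612, 0.001]
contact_force: [0.6, -0.5, -0.7]
gripper_width: 1.002
grasp_force: 0.0
```

```bash
sed -i 's/<60/<45/; s/("wrist",f,f\["pixels"\]\[:,:,::-1\],None)//; s/^p,e=tri.*/exit()/' p3.py; python3 p3.py
python3 - <<'E'
from h import *
from sty import cyl
for n in("side","top"):
    S=grab_frame(n);print(n,cyl(S,.4583,.3147).round(1),[(round(o["conf"],2),np.round(o["extent"],1)) for o in spotter.outline_of(S,"stylus")[:3]])
    a=cv2.imread(f"pics/{n}0.png").astype(int);d=np.abs(a-S["pixels"][:,:,::-1]).max(2)
    q=cyl(S,.4583,.3147).astype(int);w=d[q[1]:q[3],q[0]:q[2]];print("diff at stylus",w.mean().round(1),np.percentile(w,95))
E
```

```text
side0 [367.  132.7] circ 367.0 133.0 4.472236156463623 (array([ 0.0408, -0.0625,  0.1725]), 'ang', np.float64(0.372), 'r', np.float64(0.1122))
stylus 0.86 [372.  110.3 421.8 152.4] 395.1 131.9 1430
stylus 0.71 [357.8 225.4 398.7 283.8] 378.7 249.2 1560
stamp 0.59 [369.9 302.  413.8 361.7] 394.8 330.4 1713
rack 0.78 [318.  164.6 428.  355.3] 372.0 249.1 10341
rack 0.74 [374.  301.2 415.1 360.5] 394.5 330.3 1675
pred [355.3 226.9 396.8 287.1] [0.4216256  0.40946098 0.34266195] 27.0667
side [344.5 294.6 368.2 331.4] [(0.76, array([295.9, 351.7, 321.9, 392.9])), (0.6, array([343.4, 295.1, 366.7, 332. ]))]
side [344.5 294.6 368.2 331.4] [(0.8, array([293.8, 350.2, 323.5, 393.6])), (0.73, array([341.8, 294.7, 365.9, 329.7]))]
diff at stylus 28.0 44.0
top [203.1 271.9 225.5 292.9] [(0.91, array([153.1, 247.6, 177.8, 267.7])), (0.69, array([201.7, 273. , 224.5, 294.3]))]
diff at stylus 12.1 34.94999999999999Traceback (most recent call last):
  File "p3.py", line 15, in <module>
    L,k=ndimage.label(m);s=[(L==i+1).sum() for i in range(k)];i=int(np.argmax(s))+1
                                                                    ~~~~~~~~~^^^
    return _wrapfunc(a, 'argmax', axis=axis, out=out, **kwds)
    return _wrapit(obj, method, *args, **kwds)
    result = getattr(arr, method)(*args, **kwds)
ValueError: attempt to get argmax of an empty sequence
```

```bash
sed -i 's/<45/<58/' p3.py; python3 p3.py
python3 - <<'E'
from h import *
for n in("side","top"):
    f=grab_frame(n)
    print(n,[(round(o["conf"],2),np.round(o["extent"],1)) for o in spotter.outline_of(f,"lever_knob")[:2]],proj(f,d2w([.11*np.sin(-.405),-.0625,.068+.11*np.cos(.405)])).round(1))
    I=f["pixels"].max(2)
    if n=="side": print(I[134:160:2,382:414:2])
E
```

```text
side0 [367. 133.] circ 367.0 133.0 4.472236156463623 (array([ 0.0407, -0.0625,  0.1716]), 'ang', np.float64(0.374), 'r', np.float64(0.1113))
side [] [[395.8 145.7]]
[[129 121 121 121 124 125 122 121 125 122 121 118 118 121 114 118]
 [123 124 124 120 125 123 126 121 123 123 125 124 119 120 118 116]
 [126 126 124 126 125 122 125 122 123 121 123 122 123 123 125 118]
 [126 124 125 125 123 123 124 126 121 124 124 129 124 124 119 121]
 [126 123 127 125 123 126 126 129 137 133 137 122 120 123 120 120]
 [126 121 125 126 123 127 132 130 125 121 123 122 119 126 120 122]
 [123 126 122 125 139 131 127 122 122 124 128 119 120 125 123 123]
 [124 125 127 135 130 121 126 124 125 120 124 123 123 125 122 120]
 [124 132 131 122 128 128 125 123 126 123 121 127 122 120 123 124]
 [130 125 121 122 123 127 117 124 120 120 124 123 124 122 131 134]
 [129 126 120 125 122 121 127 121 125 126 121 124 137 141 134 128]
 [126 123 125 122 123 121 126 126 125 124 136 143 138 122 104 109]
 [124 122 122 125 125 124 125 124 131 143 142 120 109 107 108 131]]
top [(0.78, array([429.1, 255.8, 448.3, 280.2])), (0.39, array([331.6, 201.6, 465.7, 298.3]))] [[436.8 270.8]]Traceback (most recent call last):
  File "p3.py", line 15, in <module>
    L,k=ndimage.label(m);s=[(L==i+1).sum() for i in range(k)];i=int(np.argmax(s))+1
                                                                    ~~~~~~~~~^^^
    return _wrapfunc(a, 'argmax', axis=axis, out=out, **kwds)
    return _wrapit(obj, method, *args, **kwds)
    result = getattr(arr, method)(*args, **kwds)
ValueError: attempt to get argmax of an empty sequence
```

Run:
```python
from h import *
from scipy import ndimage
T=grab_frame("top")
for n,I,(x0,y0) in(("top0",cv2.imread("pics/top0.png"),(448,232)),("now",T["pixels"][:,:,::-1],(437,270))):
    m=I[y0-13:y0+13,x0-13:x0+13].max(2)<48
    m=cv2.morphologyEx(m.astype(np.uint8),cv2.MORPH_OPEN,np.ones((5,5)));L,k=ndimage.label(m)
    for i in range(1,k+1):
        cy,cx=ndimage.center_of_mass(L==i);px=np.array([cx+x0-13,cy+y0-13])
        # knob on circle r=.110 in plane y=-.0625..: find angle of nearest projection
        A=np.arange(-.7,.7,.002);q=proj(T,[d2w([.11*np.sin(a),-.0625,.068+.11*np.cos(a)]) for a in A]);d=np.linalg.norm(q-px,axis=1)
        print(n,px.round(1),(L==i).sum(),"angle",A[d.argmin()].round(3),"miss px",d.min().round(1))
print(state()["time"])
```

```text
27.7167
```

Run:
```python
from h import *
from scipy import ndimage
T=grab_frame("top")
A=np.arange(-.7,.7,.002);q=proj(T,[d2w([.11*np.sin(a),-.0625,.068+.11*np.cos(a)]) for a in A])
for th in(55,65,75):
  for n,I,(x0,y0) in(("top0",cv2.imread("pics/top0.png"),(448,232)),("now",T["pixels"][:,:,::-1],(437,270))):
    m=(I[y0-13:y0+13,x0-13:x0+13].max(2)<th).astype(np.uint8)
    m=cv2.morphologyEx(m,cv2.MORPH_OPEN,cv2.getStructuringElement(2,(7,7)));L,k=ndimage.label(m)
    for i in range(1,k+1):
        cy,cx=ndimage.center_of_mass(L==i);px=np.array([cx+x0-13,cy+y0-13]);d=np.linalg.norm(q-px,axis=1)
        print(th,n,px.round(1),(L==i).sum(),"angle",A[d.argmin()].round(3),"miss px",d.min().round(1))
```

```text
55 now [426.8 275.5] 39 angle -0.564 miss px 7.6
65 top0 [450.  233.4] 75 angle 0.348 miss px 2.4
65 top0 [437.  237.4] 49 angle 0.208 miss px 9.5
65 now [433.5 272. ] 246 angle -0.45 miss px 2.7
75 top0 [445.1 233.4] 194 angle 0.328 miss px 2.4
75 now [433.6 272. ] 265 angle -0.45 miss px 2.5
```

Emit:
apply_moves --series '[{"dx": 45, "dy": -200, "dz": 0, "turn": 0, "jaw": 0}, {"dx": 45, "dy": -200, "dz": 0, "turn": 0, "jaw": 0}, {"dx": 45, "dy": -200, "dz": 0, "turn": 0, "jaw": 0}, {"dx": 45, "dy": -200, "dz": 0, "turn": 0, "jaw": 0}, {"dx": 45, "dy": -200, "dz": 0, "turn": 0, "jaw": 0}]'

```text
time: 28.18
tool_pos: [0.2375, 0.5057, 0.3434]
tool_rot: [-0.0, 0.792, 0.61, 0.0]
contact_force: [-0.5, 0.8, -0.0]
gripper_width: 1.0
grasp_force: 0.0
```

Emit:
apply_moves --series '[{"dx": 0, "dy": 0, "dz": 0, "turn": 0, "jaw": 0}, {"dx": 0, "dy": 0, "dz": 0, "turn": 0, "jaw": 0}, {"dx": 0, "dy": 0, "dz": 0, "turn": 0, "jaw": 0}]'

```text
time: 28.43
tool_pos: [0.2396, 0.505, 0.3433]
tool_rot: [0.0, 0.792, 0.611, 0.0]
contact_force: [0.9, -0.3, 0.5]
gripper_width: 0.994
grasp_force: 0.0
```

```bash
sed -i 's/<58/<60/' p3.py; python3 p3.py; python3 -c "
from h import *
s=state();print(s['tool_pos'],s['time'],s['contact_force'])"
```

```text
side0 [367.1 133. ] circ 367.192307472229 133.192307472229 4.7310261726379395 (array([ 0.0405, -0.0625,  0.1715]), 'ang', np.float64(0.373), 'r', np.float64(0.1112))
side [396.1 145.9] circ 396.0 146.0 5.000100135803223 (array([-0.0444, -0.0625,  0.1687]), 'ang', np.float64(-0.415), 'r', np.float64(0.1101))
[0.24053691 0.50465588 0.3431881 ] 28.5333 [-0.73983382  0.20279605  0.90422221]
```

Lever unchanged at about −0.41 rad, in line with the pointer; stylus upright in its hole. Handing in.

```bash
python3 -c "
from plant import ticket;print(ticket.job_done())"
```

```text
the job is handed in; nothing more can be done
None
```

The job is handed in: the lever and pointer both measured about −0.41 rad (agreeing to about 0.01 rad), the reset button was pressed to its hard stop at about 15 N, and the stylus hangs upright in its original hole; the bowl, cup and stamp were not touched on purpose, though I did not re-measure them.

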